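# Charge and stir the seed drill test hopper

### The job

Gather all the loose magenta test beads from the bench into the aluminium scoop, rest the scoop's spout lip just inside the mouth of the clear hopper jar while the scoop is still level, then tip it with the lip kept in the mouth until every bead is in the jar, and set the scoop back upright on its rubber mat. Stir the beads with the steel rod, its foot near the jar's floor, in three or more full, wide circles that push them around, and stand the rod back in its holder. With everything put away press the red button right down and let it go; leave the other parts on the bench alone.

Things in the scene. Friction and masses are not known exactly. Their poses are not given: they have to be found in the camera images.
- mouth (a point): Centre of the round open mouth of the clear hopper jar (blue band around its rim) fixed on the cream enamel test stand, at rim height (100 mm above the bench). The jar is a straight upright tube: inside diameter 90 mm, wall 4 mm, its inner floor 84 mm below this point. Axes: z up; x lies along the stand's length, from the red button towards the jar.
- button_top (a point): Centre of the top of the red push button (32 mm across), which faces up on the low cream console (90 x 110 mm, top 57 mm above the bench) at the robot's end of the stand, 160 mm from the jar's axis.
- button (a joint): Travel of the red push button in m: 0 released, 0.006 fully pressed (about 5 N); it springs back.
- mat: Black rubber mat fixed on the bench, 220 x 110 x 3 mm; origin under its centre, x along its length.
- scoop: Aluminium seed scoop: a straight trough, 0.16 kg, standing on its flat underside. Origin on the underside, x out of the spout, z up. Trough inside: x -50 to +50 mm, 48 mm wide, walls 38 mm high (26 over the ramp), floor 3 mm thick, ramping up at 20 degrees from x = 10 mm to a crest at x = 51, z = 18 mm. Beyond it the spout (53 mm wide outside, cheeks 22 mm high) droops at 18 degrees to the lip.
- lip (a point): Middle of the lower edge of the scoop's spout lip, 92 mm ahead of the scoop's origin and 1 mm above its underside.
- scoop_grip (a point): Point to grip in the scoop's blue handle, an upright block behind the rear wall, 28 mm (scoop x) by 18 mm (scoop y), from z = 20 to 100 mm. The point is on its centre line, 67 mm behind the scoop's origin and 80 mm above its underside.
- holder: Green upright tube holder for the stirring rod, fixed on the bench: inside diameter 18 mm, outside 26 mm, top 84 mm above the bench, inner floor 8 mm above it, on a 70 mm disc foot. Origin at the centre of its foot, on the bench.
- rod: Stirring rod, 0.12 kg, 142 mm long: steel shaft 10 mm in diameter, with a black block handle from 92 to 142 mm, 30 mm (x) by 20 mm (y). Origin at the foot of the shaft, z up along the rod to the handle. It starts standing in the holder.
- rod_tip (a point): Foot of the stirring rod's shaft (same point as the rod's origin).
- rod_grip (a point): Point to grip in the middle of the rod's block handle, 117 mm above the foot; grip across the 20 mm (y) faces.
- bead0: Origin at the centre of a slippery magenta nylon test bead, a short cylinder 22 mm in diameter and 20 mm high, 12 g; starts standing on its flat on the bench. Two to four of the five are present.
- bead1: Origin at the centre of a slippery magenta nylon test bead, a short cylinder 22 mm in diameter and 20 mm high, 12 g; starts standing on its flat on the bench. Two to four of the five are present.
- bead2: Origin at the centre of a slippery magenta nylon test bead, a short cylinder 22 mm in diameter and 20 mm high, 12 g; starts standing on its flat on the bench. Two to four of the five are present.
- bead3: Origin at the centre of a slippery magenta nylon test bead, a short cylinder 22 mm in diameter and 20 mm high, 12 g; starts standing on its flat on the bench. Two to four of the five are present.
- bead4: Origin at the centre of a slippery magenta nylon test bead, a short cylinder 22 mm in diameter and 20 mm high, 12 g; starts standing on its flat on the bench. Two to four of the five are present.
- cracked_cup: Cracked orange metering cup, 68 mm across, 60 mm high; not part of the job, leave it where it lies.
- idler_gear: Chrome idler gear lying flat, 82 mm across, 24 mm high; not part of the job, leave it where it lies.
- agitator_wheel: Yellow nylon agitator wheel lying flat, 73 mm across, 22 mm high; not part of the job, leave it where it lies.
- washer1: Steel cotter washer lying flat, 60 mm across, 5 mm thick; not part of the job, leave it where it lies.
- washer2: Steel cotter washer lying flat, 60 mm across, 5 mm thick; not part of the job, leave it where it lies.
- wrench: Steel wrench lying flat, 170 mm long; not part of the job, leave it where it lies.
Mind the look-alikes: they are no part of the job. There is more than one size of the holder; the job needs the largest.

How it is judged:
By the outcome, as a careful person would: the job done as asked, in the order asked, and still so for the second after the job is handed in, with the robot touching nothing.
Of bead0, bead1, bead2, bead3, bead4 only 2 to 4 are there at a start; the rules pass over those that are not, and their reading is None.
At some moment in a run one of scoop, bead0, bead1, bead2, bead3, bead4 may be knocked a few centimetres aside while the robot is not near it.
It also fails if it takes over 210 s, if anything falls off the work surface, if the arm or the gripper's body presses on something with over 40 N, if the wrist force passes 120 N, or if a joint passes its speed limit or range.

### The arm

A 6-joint arm with a two-finger parallel gripper is mounted at the origin on the work surface. World frame = base frame: x ahead of the robot, y to its left, z up, the work surface at z = 0. Lengths are in mm, angles in rad, forces in N, time in s.
With the tool pointing down it reaches from about 350 to 875 mm from the base axis. Payload 4.2 kg.
Tool frame: the origin (TCP) lies on the centre line of the jaws, within the pads' length; the fingertips stand 11 mm ahead of it and the grasp point (between the pads) lies 8 mm behind it (robot.nose_length is the distance from the TCP to the fingertips, in mm); z points along the fingers, x is the direction in which the jaws open and shut, and the axes are right-handed (so a half turn about z gives the same grasp; the last joint's range is limited). The gripper opens to 85 mm and grips with 20 to 120 N. Pads are 22 mm wide; open, the fingers measure 114 mm over their backs; the gripper's body (76 mm by 85 mm) begins 54 mm behind the grasp point. The pads swing forward as they close: fully open they stand 13 mm farther back than shut.
Start: joints at [-0.854, 0.385, 0.008, 0, -1.194, -0.259], TCP at [276.246, -560.613, 242.312] pointing down, gripper open.
Joint ranges: [-3.14, 3.14], [-1.21, 2.06], [-1.07, 1.41], [-3.16, 2.05], [-2.99, -0.16], [-3.1, 3.1]. Speed limits (rad/s): [2.79, 2.79, 3.14, 3.14, 3.14, 3.14].

### API

Orientations are given as a 3x3 rotation matrix whose columns are the frame's x, y, z axes.
In Python, from bench import get_state, eyes, robot, finder gives the robot as it stands.
- The arm moves only by the shell command python3 -m jog 'ROWS' [FORCE]. ROWS is JSON, a list of rows, each an object of numbers: "dx", "dy", "dz": the shift along the world's x, y, z scaled (see below); "ax", "ay", "az": the turn, a rotation vector about the world's x, y, z scaled (see below); "hand": the closure, from -1 (fully open) to 1 (shut). A call has 1 to 10 rows; each row is the pose to reach, as a shift and turn from the pose commanded when the call began, turning the shorter way round; what a row does not reach only later rows make up. The controller multiplies each number of a shift by 20 cm and each number of a turn by pi rad. A row lasts 1/10 s, in which the tool goes at most 50 mm and 8.59 degrees, less where a joint would pass 70% of its speed; a pose out of reach is approached as far as the arm can. A call with a number of a shift or a turn outside -1 to 1 is refused whole. A call with a gripper value outside its range is refused whole. The fingers move at their own pace and stop on an object; FORCE is the grip in N (left out, the last holds). Time passes only in rows, so rows that repeat a pose let the fingers close. It gives the time, the measured TCP pose, the force and the opening at its end, in the units of the state.
- get_state(): the state, without advancing time (a new reading comes with each control period).
- eyes.grab_frame(name): name is "side" or "top"; returns a dict with "img" (384x512x3 uint8, red, green, blue), "mtx" (3x3 intrinsics, pixels), "dist" ([k1, k2, p1, p2, k3] as OpenCV has them; the pictures are not rectified), "xyz" and "orientation" of the camera in the world. Camera axes: x right, y down, z forward; pixel columns grow to the right and rows downward; lengths in mm; the calibration is good to about 2 mm. A picture is of the moment at which its call begins. There is no depth.
- robot.close_job(): hands the job in, once; it reports no verdict.
Trained networks look in the newest picture that a camera, given by its name, has taken for a name from the list of things; names that differ only in an ending like _2 or _b are one class to them, and where a whole thing is asked for, a point or a joint stands for the part that bears it (a point fixed in the world has none). Each returns a list of dicts, best first, with "confidence" (0 to 1); they miss things now and then, are a little off and sometimes report something else, mostly with a low value. They report only what shows in the picture. A call takes as long as a camera call. They do not tell look-alikes from the thing itself.
- finder.find_in(name, camera): "box" ([centre column, centre row, width, height] in pixels, round what is visible of it).
- finder.spot_point(name, camera): "xy" ([column, row] in pixels: a listed point, or the origin of a listed thing).
The state is a dict: "time_s": time; "qpos": joint angles; "qd": joint speeds; "tau": joint torques, N m; "tool_pos": TCP position; "ee_rot": TCP orientation; "contact_force": force on the tool from outside, world axes, zero at the start; "moment": the same for the moment, N m; "grip_width": opening from 0.0 (shut) to 1.0 (fully open).
Only numpy, scipy, OpenCV 4.12 (cv2) and the standard library are available. Lean on these libraries where they do the work, as an engineer would, in place of code of your own. Each camera call takes 0.05 s, during which the arm holds its last target. There are 200 camera calls.

## Working session

There is one attempt and no reset: what is moved stays moved. The work goes in short steps, Python scripts to look and compute and a shell command to move; the robot and the scene stay as the last step left them, time stands still between calls to the robot, and variables do not carry over. Pictures are saved under pics/ and viewed, on a budget of 14 in all, crops included, one or two more only if the job needs it, and the job is handed in when it is done.

```bash
ls; mkdir -p pics; python3 - <<'E'
from bench import get_state, eyes, robot, finder
import cv2,numpy as np
for c in("top","side"):
    f=eyes.grab_frame(c); cv2.imwrite(f"pics/{c}0.png",cv2.resize(f["img"][:,:,::-1],(800,600)))
    print(c,f["mtx"],f["dist"],f["xyz"],f["orientation"])
    for n in["mouth","button_top","mat","scoop","lip","scoop_grip","holder","rod","rod_grip","rod_tip","bead0"]:
        print(n,[(np.round(d["xy"]).tolist(),round(d["confidence"],2)) for d in finder.spot_point(n,c)][:5])
print(get_state())
E
```

```text
pics
top [[410.04437327   0.         262.47245126]
 [  0.         410.04437327 190.75174685]
 [  0.           0.           1.        ]] [-0.10306184  0.          0.          0.          0.        ] [ 532.00558137  -67.9054797  1203.66762636] [[-0.01196482 -0.9987002   0.04954538]
 [-0.99991656  0.01170868 -0.00545687]
 [ 0.00486967 -0.04960654 -0.99875697]]
mouth [([123.0, 195.0], 0.79)]
button_top [([138.0, 256.0], 0.48)]
mat [([225.0, 230.0], 0.69), ([238.0, 166.0], 0.5)]
scoop [([220.0, 219.0], 0.9)]
lip [([185.0, 214.0], 0.83)]
scoop_grip [([239.0, 227.0], 0.98)]
holder [([312.0, 166.0], 0.92), ([287.0, 193.0], 0.77), ([314.0, 132.0], 0.53)]
rod [([120.0, 199.0], 0.23)]
rod_grip [([318.0, 159.0], 0.67)]
rod_tip [([358.0, 252.0], 0.66), ([124.0, 197.0], 0.47), ([384.0, 198.0], 0.47)]
bead0 [([350.0, 218.0], 0.58), ([311.0, 214.0], 0.51), ([357.0, 254.0], 0.39), ([177.0, 135.0], 0.32)]
side [[483.55536193   0.         255.69624743]
 [  0.         483.55536193 193.41889072]
 [  0.           0.           1.        ]] [-0.06864159  0.          0.          0.          0.        ] [  40
[... 689 characters left out ...]
  2.20974585e-06,
       -1.19397395e+00, -2.58609135e-01]), 'qd': array([ 0.00113558, -0.00063894,  0.00039738,  0.00082445,  0.00077936,
       -0.00252027]), 'tau': array([-1.39305007e-05, -3.92099941e+01,  1.88613135e+01,  4.19056445e+00,
       -3.10099122e-04, -1.47840268e-05]), 'tool_pos': array([ 276.24448095, -560.62116294,  242.33387559]), 'ee_rot': array([[-4.41956201e-01,  8.97036630e-01,  3.72418182e-05],
       [ 8.97036629e-01,  4.41956202e-01, -4.59015276e-05],
       [-5.76346041e-05,  1.31208103e-05, -9.99999998e-01]]), 'contact_force': array([ 0.71557948, -0.71158372,  0.69440463]), 'moment': array([ 0.02355457,  0.00859426, -0.00391587]), 'grip_width': 0.9963261435879677}
```

View pics/top0.png

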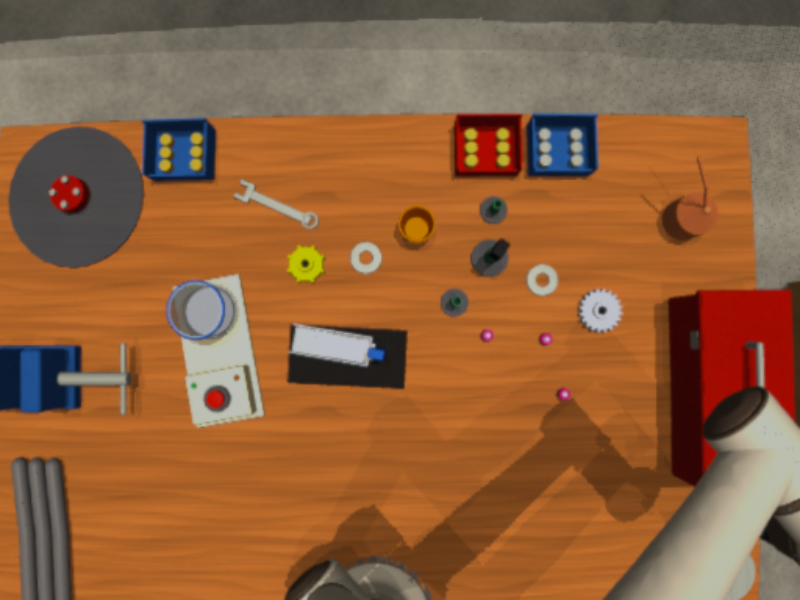

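View pics/side0.png

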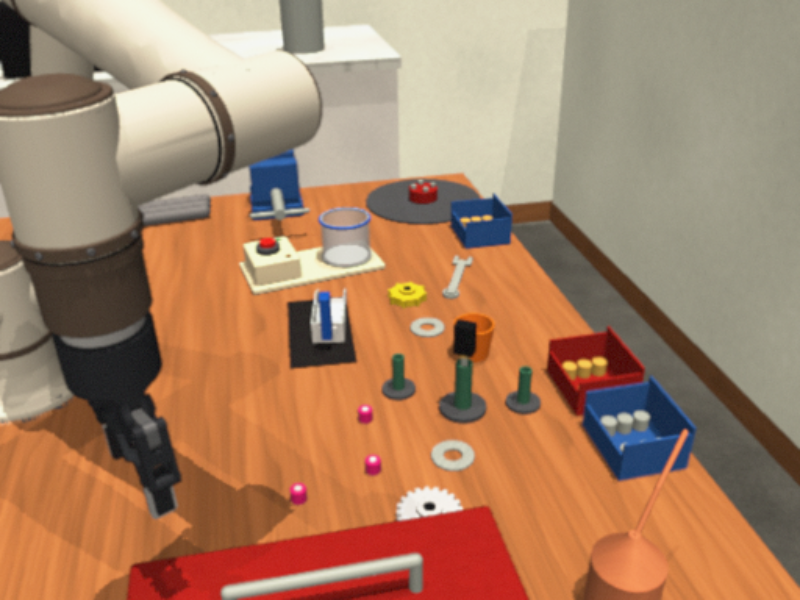

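The top view (800-px scale) shows beads at (487,336), (545,339) and (564,394). The scoop is on the mat at (335,345) with its spout to the left (+y), and the jar is at (205,308). The rod is in the large middle holder at (490,257), and the button is at (217,398). The side view agrees. Next I'll turn these pixels into positions.

```bash
cat > h.py <<'E'
from bench import get_state, eyes, robot, finder
import cv2,numpy as np
def grab(c,save=None,crop=None,s=4):
    f=eyes.grab_frame(c)
    if save:
        im=f["img"][:,:,::-1]
        if crop: u0,u1,v0,v1=crop; im=cv2.resize(im[v0:v1,u0:u1],None,fx=s,fy=s,interpolation=cv2.INTER_CUBIC)
        cv2.imwrite(f"pics/{save}.png",im)
    return f
def ray(f,uv):
    p=cv2.undistortPoints(np.array([[uv]],float),f["mtx"],f["dist"])[0,0]
    return np.asarray(f["orientation"])@np.array([p[0],p[1],1.])
def at(f,uv,z):
    d=ray(f,uv);o=np.asarray(f["xyz"]);return o+d*(z-o[2])/d[2]
def tri(f1,u1,f2,u2):
    d1=ray(f1,u1);d2=ray(f2,u2);d1/=np.linalg.norm(d1);d2/=np.linalg.norm(d2)
    o1,o2=np.asarray(f1["xyz"]),np.asarray(f2["xyz"])
    s=np.linalg.lstsq(np.c_[d1,-d2],o2-o1,rcond=None)[0]
    a,b=o1+s[0]*d1,o2+s[1]*d2;return (a+b)/2,np.linalg.norm(a-b)
def proj(f,X):
    R=np.asarray(f["orientation"]).T;t=-R@np.asarray(f["xyz"])
    return cv2.projectPoints(np.array([X],float),cv2.Rodrigues(R)[0],t,f["mtx"],f["dist"])[0][0,0]
def blobs(f,lo,hi,mn=5):
    h=cv2.cvtColor(f["img"],cv2.COLOR_RGB2HSV);m=cv2.inRange(h,lo,hi)
    n,l,st,c=cv2.connectedComponentsWithStats(m)
    return [(c[i].round(1).tolist(),st[i].tolist()) for i in range(1,n) if st[i,4]>=mn]
MAG=((155,120,60),(172,255,255))
E
python3 - <<'E'
from h import *
t=grab("top");s=grab("side")
np.set_printoptions(precision=1,suppress=True)
for nm,f in(("top",t),("side",s)):
    for c,st in blobs(f,*MAG): print(nm,c,st,at(f,c,12))
print("blue rim/handle/red");
for nm,f in(("top",t),("side",s)):
  for c,st in blobs(f,(105,140,60),(125,255,255),8): print(nm,"blue",c,st,at(f,c,100))
  for c,st in blobs(f,(0,200,120),(4,255,255),8): print(nm,"red",c,st,at(f,c,65))
def sp(n):
    a=finder.spot_point(n,"top");b=finder.spot_point(n,"side")
    for x in a[:2]:
        for y in b[:2]:
            print(n,x["xy"],y["xy"],*tri(t,x["xy"],s,y["xy"]))
for n in["mouth","button_top","scoop_grip","lip","rod_grip","holder"]: sp(n)
# mat corners (dark)
h=cv2.cvtColor(t["img"],cv2.COLOR_RGB2HSV);m=cv2.inRange(h,(0,0,0),(180,255,45))
m[:200]=0;m[260:]=0;m[:,:180]=0;m[:,270:]=0
p=np.argwhere(m)[:,::-1].astype(np.float32)
for q in cv2.boxPoints(cv2.minAreaRect(p)): print("mat",q,at(t,q,3))
g=cv2.cvtColor(t["img"],cv2.COLOR_RGB2BGR);cv2.imwrite("pics/z.png",cv2.resize(g[130:275,100:370],None,fx=2.9,fy=2.9,interpolation=cv2.INTER_CUBIC))
E
```

```text
top [311.5, 214.1] [308, 211, 8, 7, 33] [ 521.5 -216.2   12. ]
top [348.8, 216.5] [346, 214, 7, 7, 29] [ 512.9 -325.4   12. ]
top [360.6, 252.0] [357, 249, 8, 7, 36] [ 409.  -358.4   12. ]
side [390.0, 247.0] [388, 247, 5, 1, 5] [ 896.  -238.6   12. ]
side [397.0, 246.0] [395, 246, 5, 1, 5] [ 914.  -238.9   12. ]
side [233.4, 265.1] [230, 260, 8, 10, 63] [ 520.6 -219.5   12. ]
side [238.3, 297.8] [234, 292, 9, 12, 72] [ 512.1 -329.3   12. ]
side [190.7, 316.4] [186, 310, 10, 13, 83] [ 409.8 -361.7   12. ]
blue rim/handle/red
top blue [359.3, 93.2] [340, 73, 42, 38, 782] [ 853.5 -344.7  100. ]
top blue [113.3, 96.1] [92, 76, 41, 38, 682] [854.8 337.2 100. ]
top blue [138.2, 205.2] [127, 190, 17, 27, 33] [551.5 263.6 100. ]
top blue [22.4, 239.2] [0, 222, 48, 42, 766] [459.7 595.4 100. ]
top blue [241.0, 226.2] [236, 223, 11, 8, 76] [492.1 -15.1 100. ]
top blue [44.5, 253.6] [41, 247, 7, 14, 85] [420.1 529.7 100. ]
top red [322.5, 73.0] [315, 73, 16, 1, 16] [ 923.  -249.5   65. ]
top red [307.5, 97.7] [292, 81, 38, 29, 463] [ 850.9 -204.8   65. ]
top red [326.4, 90.1] [325, 87, 3, 8, 1
[... 1511 characters left out ...]
63186
lip [189.2, 212.9] [211.7, 191.6] [523.5 141.6   4.1] 11.279559678932722
rod_grip [317.4, 158.7] [297.7, 218.3] [ 669.4 -221.5  117.5] 0.8706055177465213
rod_grip [185.4, 213.9] [297.7, 218.3] [644.4 123.5 -78.8] 252.1418358314298
holder [310.9, 165.3] [296.5, 259.9] [ 667.6 -219.    -0.2] 4.636450202531926
holder [310.9, 165.3] [254.4, 246.0] [ 616.4 -207.2   50.1] 86.74715360535113
holder [289.9, 190.4] [296.5, 259.9] [ 637.8 -169.2  -34.5] 91.37323853797012
holder [289.9, 190.4] [254.4, 246.0] [ 587.3 -153.9    8.2] 8.281236083659035
mat [184.7 243.8] [438.8 154.9   3. ]
mat [186.4 208.4] [542.5 149.2   3. ]
mat [259.1 211.9] [529.7 -63.8   3. ]
mat [257.3 247.4] [426.4 -57.5   3. ]
```

View pics/z.png

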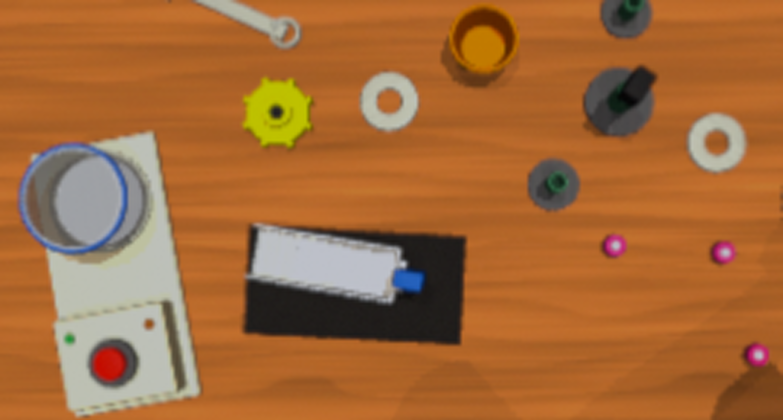

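The crop confirms three beads. The scoop's rear corners are at crop px (401,247) and (392,302), its front corners at (258,226) and (247,277), and the handle top is at (408,279). From those I'll work out the scoop yaw and the relative moves.

```bash
python3 - <<'E'
from h import *
np.set_printoptions(precision=1,suppress=True)
t=grab("top");s=grab("side")
P=lambda u,v,z:at(t,(100+(u+.5)/2.9-.5,130+(v+.5)/2.9-.5),z)
for u,v,z in[(401,247,41),(392,302,41),(258,226,26),(247,277,26),(408,279,103),(612,100,0),(557,184,84)]:print(P(u,v,z))
h=P(408,279,103)
f=(P(258,226,26)+P(247,277,26))/2;r=(P(401,247,41)+P(392,302,41))/2
for a,b in((f,r),(f,h)):
    d=(a-b)[:2];print("yaw",np.degrees(np.arctan2(d[1],d[0])),np.linalg.norm(d))
# rod handle mask: dark
for nm,fr,(u0,u1,v0,v1) in(("top",t,(300,335,145,185)),("side",s,(285,310,200,235))):
    g=cv2.cvtColor(fr["img"],cv2.COLOR_RGB2GRAY)[v0:v1,u0:u1]
    m=(g<28).astype(np.uint8);p=np.argwhere(m)[:,::-1].astype(np.float32)+[u0,v0]
    r=cv2.minAreaRect(p.astype(np.float32));print(nm,len(p),r)
    if nm=="top":
        for q in cv2.boxPoints(r):print(q,at(t,q,142))
E
```

```text
[522.2  -4.   41. ]
[468.7   5.3  41. ]
[544.4 138.7  26. ]
[494.  149.9  26. ]
[493.1 -13.6 103. ]
[ 668.8 -218.     0. ]
[ 580.1 -154.    84. ]
yaw 80.62058631675166 145.5813217952235
yaw 80.62797162528462 160.01257829052741
top 51 ((316.2500305175781, 162.75001525878906), (7.0710673332214355, 12.020814895629883), 45.0)
[309.5 164.5] [ 651.7 -197.1  142. ]
[318. 156.] [ 673.8 -219.8  142. ]
[323. 161.] [ 660.6 -232.7  142. ]
[314.5 169.5] [ 638.5 -209.9  142. ]
side 208 ((297.0, 216.0), (20.0, 12.0), 90.0)
```

```bash
R='{"dx":0.666,"dy":1.0,"dz":-0.71,"az":-0.198,"hand":-1}'; python3 -m jog '[{"dx":0.666,"dy":1.0,"dz":-0.71,"az":-0.198,"hand":-1},{"dx":0.666,"dy":1.0,"dz":-0.71,"az":-0.198,"hand":-1},{"dx":0.666,"dy":1.0,"dz":-0.71,"az":-0.198,"hand":-1},{"dx":0.666,"dy":1.0,"dz":-0.71,"az":-0.198,"hand":-1},{"dx":0.666,"dy":1.0,"dz":-0.71,"az":-0.198,"hand":-1},{"dx":0.666,"dy":1.0,"dz":-0.71,"az":-0.198,"hand":-1},{"dx":0.666,"dy":1.0,"dz":-0.71,"az":-0.198,"hand":-1},{"dx":0.666,"dy":1.0,"dz":-0.71,"az":-0.198,"hand":-1},{"dx":0.666,"dy":1.0,"dz":-0.71,"az":-0.198,"hand":-1}]' 25
python3 - <<'E'
from h import *
np.set_printoptions(precision=1,suppress=True)
print(get_state()["tool_pos"],get_state()["ee_rot"][:,0])
t=grab("top");s=grab("side","s1",(150,410,150,345),3)
for nm,f in(("top",t),("side",s)):
    for c,st in blobs(f,*MAG,mn=15): print(nm,c,st,at(f,c,12))
E
```

```text
[ 276.2 -560.6  242.3] [-0.4  0.9  0. ]
top [311.4, 214.1] [308, 211, 8, 7, 34] [ 521.5 -215.9   12. ]
top [348.8, 216.5] [346, 214, 7, 7, 29] [ 512.9 -325.4   12. ]
top [360.6, 252.0] [357, 249, 8, 7, 36] [ 409.  -358.4   12. ]
side [233.5, 265.0] [230, 260, 8, 10, 64] [ 520.9 -219.2   12. ]
side [238.3, 297.8] [234, 292, 9, 12, 72] [ 512.1 -329.3   12. ]
side [190.8, 316.3] [186, 310, 10, 13, 85] [ 410.  -361.5   12. ]validation failed for argument at $[0]...
```

```bash
python3 -m jog '[{"dx":0.666,"dy":1.0,"dz":-0.71,"ax":0,"ay":0,"az":-0.198,"hand":-1},{"dx":0.666,"dy":1.0,"dz":-0.71,"ax":0,"ay":0,"az":-0.198,"hand":-1},{"dx":0.666,"dy":1.0,"dz":-0.71,"ax":0,"ay":0,"az":-0.198,"hand":-1},{"dx":0.666,"dy":1.0,"dz":-0.71,"ax":0,"ay":0,"az":-0.198,"hand":-1},{"dx":0.666,"dy":1.0,"dz":-0.71,"ax":0,"ay":0,"az":-0.198,"hand":-1},{"dx":0.666,"dy":1.0,"dz":-0.71,"ax":0,"ay":0,"az":-0.198,"hand":-1},{"dx":0.666,"dy":1.0,"dz":-0.71,"ax":0,"ay":0,"az":-0.198,"hand":-1},{"dx":0.666,"dy":1.0,"dz":-0.71,"ax":0,"ay":0,"az":-0.198,"hand":-1},{"dx":0.666,"dy":1.0,"dz":-0.71,"ax":0,"ay":0,"az":-0.198,"hand":-1}]' 25
```

```text
time_s: 3.0
tool_pos: [409.7, -361.5, 101.1]
ee_rot: [[0.164, 0.986, 0.001], [0.986, -0.164, -0.001], [-0.001, 0.002, -1.0]]
contact_force: [0.3, 1.1, 0.0]
grip_width: 1.004
```

```bash
python3 -m jog '[{"dx":0,"dy":0,"dz":-0.25,"ax":0,"ay":0,"az":0,"hand":-0.4},{"dx":0,"dy":0,"dz":-0.43,"ax":0,"ay":0,"az":0,"hand":-0.4},{"dx":0,"dy":0,"dz":-0.43,"ax":0,"ay":0,"az":0,"hand":0},{"dx":0,"dy":0,"dz":-0.43,"ax":0,"ay":0,"az":0,"hand":1},{"dx":0,"dy":0,"dz":-0.43,"ax":0,"ay":0,"az":0,"hand":1},{"dx":0,"dy":0,"dz":-0.43,"ax":0,"ay":0,"az":0,"hand":1},{"dx":0,"dy":0,"dz":-0.43,"ax":0,"ay":0,"az":0,"hand":1},{"dx":0,"dy":0,"dz":-0.43,"ax":0,"ay":0,"az":0,"hand":1}]' 25
python3 -m jog '[{"dx":0,"dy":0,"dz":0.2,"ax":0,"ay":0,"az":0,"hand":1},{"dx":0,"dy":0,"dz":0.5,"ax":0,"ay":0,"az":0,"hand":1},{"dx":0,"dy":0,"dz":0.7,"ax":0,"ay":0,"az":0,"hand":1},{"dx":0,"dy":0,"dz":0.7,"ax":0,"ay":0,"az":0,"hand":1}]'
python3 - <<'E'
from h import *
np.set_printoptions(precision=1,suppress=True)
t=grab("top");s=grab("side")
for nm,f in(("top",t),("side",s)):
    for c,st in blobs(f,*MAG,mn=15): print(nm,c,st,at(f,c,12))
E
```

```text
time_s: 3.8
tool_pos: [410.7, -361.4, 16.4]
ee_rot: [[0.163, 0.987, 0.003], [0.987, -0.163, -0.002], [-0.002, 0.004, -1.0]]
contact_force: [-0.7, -0.2, 7.7]
grip_width: 0.243
time_s: 4.2
tool_pos: [413.5, -363.0, 162.7]
ee_rot: [[0.162, 0.987, 0.015], [0.987, -0.162, -0.009], [-0.007, 0.016, -1.0]]
contact_force: [0.6, -0.8, -0.7]
grip_width: 0.243
top [311.5, 214.3] [308, 211, 8, 8, 34] [ 520.9 -216.2   12. ]
top [348.9, 216.6] [346, 214, 7, 7, 30] [ 512.6 -325.7   12. ]
side [233.5, 265.0] [230, 260, 8, 10, 64] [ 520.9 -219.2   12. ]
side [238.3, 298.0] [234, 292, 9, 12, 75] [ 512.  -329.9   12. ]
```

```bash
python3 -m jog '[{"dx":0.23,"dy":1.0,"dz":0,"ax":0,"ay":0,"az":0,"hand":1},{"dx":0.23,"dy":1.0,"dz":0,"ax":0,"ay":0,"az":0,"hand":1},{"dx":0.23,"dy":1.0,"dz":0,"ax":0,"ay":0,"az":0,"hand":1},{"dx":0.23,"dy":1.0,"dz":0,"ax":0,"ay":0,"az":0,"hand":1}]'
python3 -m jog '[{"dx":0.23,"dy":0.99,"dz":0,"ax":0,"ay":0,"az":0,"hand":1},{"dx":0.23,"dy":0.99,"dz":0,"ax":0,"ay":0,"az":0,"hand":1},{"dx":0.23,"dy":0.99,"dz":0,"ax":0,"ay":0,"az":0,"hand":1},{"dx":0.23,"dy":0.99,"dz":0,"ax":0,"ay":0,"az":0,"hand":1},{"dx":0.23,"dy":0.99,"dz":0,"ax":0,"ay":0,"az":0,"hand":1},{"dx":0.23,"dy":0.99,"dz":0,"ax":0,"ay":0,"az":0,"hand":1}]'
python3 -m jog '[{"dx":0,"dy":0,"dz":-0.25,"ax":0,"ay":0,"az":0,"hand":1},{"dx":0,"dy":0,"dz":-0.4,"ax":0,"ay":0,"az":0,"hand":1},{"dx":0,"dy":0,"dz":-0.4,"ax":0,"ay":0,"az":0,"hand":1}]'
python3 - <<'E'
from h import *
t=grab("top","t2",(150,290,170,270),5)
E
```

```text
time_s: 4.7
tool_pos: [453.2, -163.9, 152.9]
ee_rot: [[0.164, 0.986, -0.003], [0.986, -0.164, 0.0], [-0.0, -0.003, -1.0]]
contact_force: [0.6, -0.4, -0.7]
grip_width: 0.24
time_s: 5.3
tool_pos: [499.4, 33.4, 152.8]
ee_rot: [[0.161, 0.987, -0.003], [0.987, -0.161, -0.001], [-0.001, -0.003, -1.0]]
contact_force: [0.0, -0.2, -0.9]
grip_width: 0.241
time_s: 5.6
tool_pos: [499.3, 29.8, 73.9]
ee_rot: [[0.164, 0.986, -0.004], [0.986, -0.164, -0.004], [-0.004, -0.003, -1.0]]
contact_force: [-1.9, 0.3, 6.1]
grip_width: 0.24
```

View pics/t2.png

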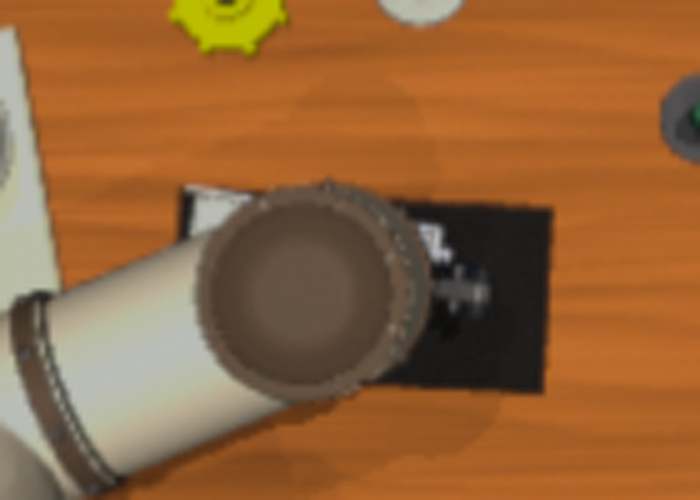

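The wrist hides the trough, and the TCP reads y 30 against the commanded 37. I'll let it settle and read it again.

```bash
python3 -m jog '[{"dx":0,"dy":0,"dz":0.05,"ax":0,"ay":0,"az":0,"hand":1},{"dx":0,"dy":0,"dz":0.05,"ax":0,"ay":0,"az":0,"hand":1},{"dx":0,"dy":0,"dz":0.05,"ax":0,"ay":0,"az":0,"hand":1}]'
python3 - <<'E'
from h import *
t=grab("side","t3",(150,290,130,235),5)
E
```

```text
time_s: 5.95
tool_pos: [500.1, 31.6, 84.5]
ee_rot: [[0.165, 0.986, 0.0], [0.986, -0.165, 0.0], [0.0, 0.0, -1.0]]
contact_force: [0.2, -0.5, -0.0]
grip_width: 0.24
```

View pics/t3.png

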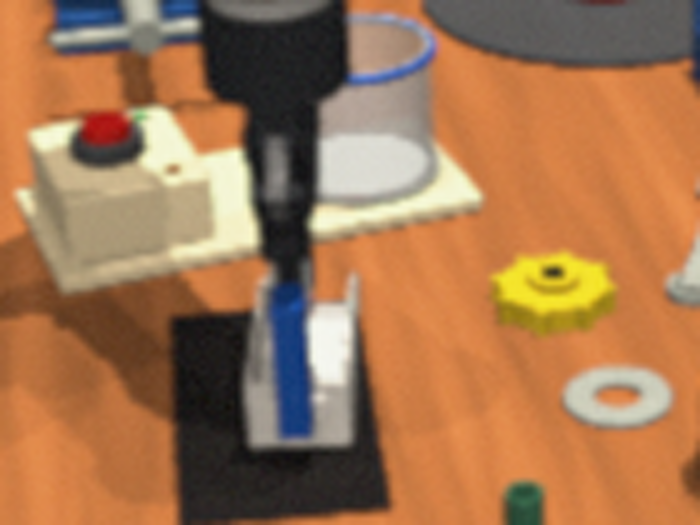

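```bash
python3 -m jog '[{"dx":0.01,"dy":0.045,"dz":0,"ax":0,"ay":0,"az":0,"hand":1},{"dx":0.01,"dy":0.045,"dz":-0.1,"ax":0,"ay":0,"az":0,"hand":1},{"dx":0.01,"dy":0.045,"dz":-0.19,"ax":0,"ay":0,"az":0,"hand":1},{"dx":0.01,"dy":0.045,"dz":-0.19,"ax":0,"ay":0,"az":0,"hand":1},{"dx":0.01,"dy":0.045,"dz":-0.19,"ax":0,"ay":0,"az":0,"hand":1}]'
python3 -m jog '[{"dx":0,"dy":0,"dz":0,"ax":0,"ay":0,"az":0,"hand":0.3},{"dx":0,"dy":0,"dz":0,"ax":0,"ay":0,"az":0,"hand":0.3},{"dx":0,"dy":0,"dz":0,"ax":0,"ay":0,"az":0,"hand":0.3},{"dx":0,"dy":0,"dz":0.2,"ax":0,"ay":0,"az":0,"hand":0.3},{"dx":0,"dy":0,"dz":0.5,"ax":0,"ay":0,"az":0,"hand":0.3},{"dx":0,"dy":0,"dz":0.5,"ax":0,"ay":0,"az":0,"hand":0.3}]'
python3 - <<'E'
from h import *
np.set_printoptions(precision=1,suppress=True)
t=grab("top");s=grab("side")
for nm,f in(("top",t),("side",s)):
    for c,st in blobs(f,*MAG,mn=10): print(nm,c,st,at(f,c,12))
E
```

```text
time_s: 6.5
tool_pos: [502.4, 41.7, 46.2]
ee_rot: [[0.163, 0.987, -0.001], [0.987, -0.163, -0.0], [-0.0, -0.0, -1.0]]
contact_force: [1.0, 0.1, -0.4]
grip_width: 0.24
time_s: 7.1
tool_pos: [505.5, 42.1, 152.2]
ee_rot: [[0.162, 0.987, 0.011], [0.987, -0.162, 0.003], [0.005, 0.01, -1.0]]
contact_force: [1.4, -0.2, 0.0]
grip_width: 0.351
top [311.5, 214.1] [308, 211, 8, 7, 33] [ 521.5 -216.2   12. ]
top [348.8, 216.5] [346, 214, 7, 7, 29] [ 512.9 -325.4   12. ]
side [233.5, 265.0] [230, 260, 8, 10, 64] [ 520.9 -219.2   12. ]
side [238.4, 297.8] [234, 292, 9, 12, 73] [ 512.3 -329.4   12. ]
```

```bash
python3 -m jog '[{"dx":0.025,"dy":-0.92,"dz":0,"ax":0,"ay":0,"az":0,"hand":-0.4},{"dx":0.025,"dy":-0.92,"dz":0,"ax":0,"ay":0,"az":0,"hand":-0.4},{"dx":0.025,"dy":-0.92,"dz":0,"ax":0,"ay":0,"az":0,"hand":-0.4},{"dx":0.025,"dy":-0.92,"dz":0,"ax":0,"ay":0,"az":0,"hand":-0.4},{"dx":0.025,"dy":-0.92,"dz":0,"ax":0,"ay":0,"az":0,"hand":-0.4}]'
python3 -m jog '[{"dx":0.025,"dy":-0.925,"dz":-0.2,"ax":0,"ay":0,"az":0,"hand":-0.4},{"dx":0.025,"dy":-0.925,"dz":-0.2,"ax":0,"ay":0,"az":0,"hand":-0.4},{"dx":0.025,"dy":-0.925,"dz":-0.2,"ax":0,"ay":0,"az":0,"hand":-0.4},{"dx":0.025,"dy":-0.925,"dz":-0.2,"ax":0,"ay":0,"az":0,"hand":-0.4},{"dx":0.025,"dy":-0.925,"dz":-0.2,"ax":0,"ay":0,"az":0,"hand":-0.4},{"dx":0.025,"dy":-0.925,"dz":-0.2,"ax":0,"ay":0,"az":0,"hand":-0.4},{"dx":0.025,"dy":-0.925,"dz":-0.2,"ax":0,"ay":0,"az":0,"hand":-0.4}]'
```

```text
time_s: 7.7
tool_pos: [505.6, -146.0, 144.0]
ee_rot: [[0.169, 0.986, -0.004], [0.986, -0.169, 0.0], [-0.001, -0.004, -1.0]]
contact_force: [0.0, 0.2, -1.0]
grip_width: 0.703
time_s: 8.4
tool_pos: [511.8, -326.6, 105.4]
ee_rot: [[0.163, 0.987, -0.002], [0.987, -0.163, 0.001], [0.001, -0.002, -1.0]]
contact_force: [0.6, -0.0, 0.9]
grip_width: 0.701
```

```bash
python3 - <<'E'
from h import *
np.set_printoptions(precision=1,suppress=True)
print(get_state()["tool_pos"])
t=grab("top","t4",(170,270,190,260),8);s=grab("side")
for nm,f in(("top",t),("side",s)):
    for c,st in blobs(f,*MAG,mn=5): print(nm,c,st,at(f,c,12))
E
```

```text
[ 511.8 -326.6  105.4]
top [223.1, 221.9] [220, 219, 7, 7, 29] [502.   40.9  12. ]
side [212.5, 204.0] [212, 203, 2, 3, 6] [509.7  59.2  12. ]
side [397.0, 246.0] [395, 246, 5, 1, 5] [ 914.  -238.9   12. ]
side [377.0, 249.2] [375, 249, 5, 2, 5] [ 862.2 -239.4   12. ]
side [238.2, 297.9] [234, 292, 9, 12, 76] [ 511.9 -329.6   12. ]
```

View pics/t4.png

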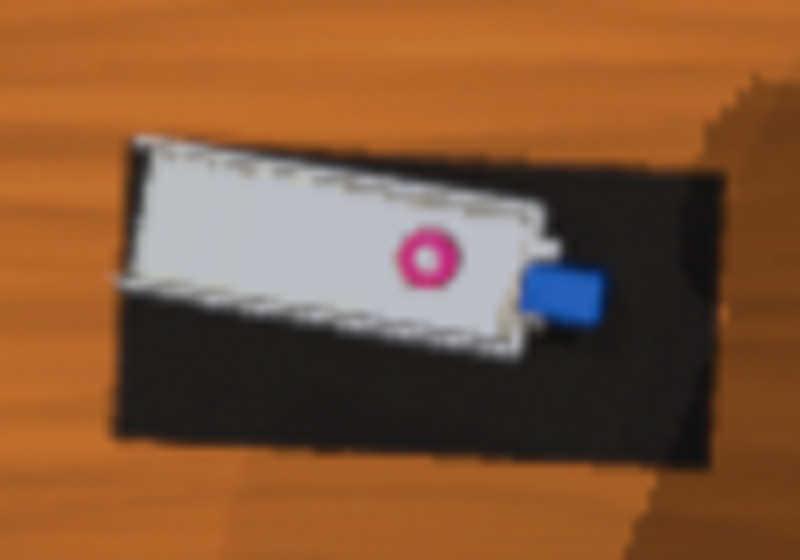

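The first bead stands in the trough, at crop px (428,258). Next bead.

```bash
python3 -m jog '[{"dx":0,"dy":0,"dz":-0.25,"ax":0,"ay":0,"az":0,"hand":-0.4},{"dx":0,"dy":0,"dz":-0.44,"ax":0,"ay":0,"az":0,"hand":-0.4},{"dx":0,"dy":0,"dz":-0.44,"ax":0,"ay":0,"az":0,"hand":0},{"dx":0,"dy":0,"dz":-0.44,"ax":0,"ay":0,"az":0,"hand":1},{"dx":0,"dy":0,"dz":-0.44,"ax":0,"ay":0,"az":0,"hand":1},{"dx":0,"dy":0,"dz":-0.44,"ax":0,"ay":0,"az":0,"hand":1},{"dx":0,"dy":0,"dz":-0.44,"ax":0,"ay":0,"az":0,"hand":1}]' 25
python3 -m jog '[{"dx":0,"dy":0,"dz":0.2,"ax":0,"ay":0,"az":0,"hand":1},{"dx":0,"dy":0,"dz":0.45,"ax":0,"ay":0,"az":0,"hand":1},{"dx":0,"dy":0,"dz":0.7,"ax":0,"ay":0,"az":0,"hand":1}]'
python3 -m jog '[{"dx":-0.015,"dy":1.0,"dz":0,"ax":0,"ay":0,"az":0,"hand":1},{"dx":-0.015,"dy":1.0,"dz":0,"ax":0,"ay":0,"az":0,"hand":1},{"dx":-0.015,"dy":1.0,"dz":0,"ax":0,"ay":0,"az":0,"hand":1},{"dx":-0.015,"dy":1.0,"dz":0,"ax":0,"ay":0,"az":0,"hand":1},{"dx":-0.015,"dy":1.0,"dz":0,"ax":0,"ay":0,"az":0,"hand":1}]'
python3 -m jog '[{"dx":-0.015,"dy":0.96,"dz":0,"ax":0,"ay":0,"az":0,"hand":1},{"dx":-0.015,"dy":0.96,"dz":0,"ax":0,"ay":0,"az":0,"hand":1},{"dx":-0.015,"dy":0.96,"dz":0,"ax":0,"ay":0,"az":0,"hand":1},{"dx":-0.015,"dy":0.96,"dz":0,"ax":0,"ay":0,"az":0,"hand":1},{"dx":-0.015,"dy":0.96,"dz":0,"ax":0,"ay":0,"az":0,"hand":1},{"dx":-0.015,"dy":0.96,"dz":0,"ax":0,"ay":0,"az":0,"hand":1}]'
```

```text
time_s: 9.2
tool_pos: [513.7, -328.1, 20.6]
ee_rot: [[0.163, 0.987, 0.004], [0.987, -0.163, -0.001], [-0.001, 0.004, -1.0]]
contact_force: [0.5, 1.3, 4.6]
grip_width: 0.24
time_s: 9.5
tool_pos: [511.9, -327.7, 160.5]
ee_rot: [[0.163, 0.987, -0.0], [0.987, -0.163, -0.0], [-0.0, -0.0, -1.0]]
contact_force: [1.3, 0.3, -0.5]
grip_width: 0.241
time_s: 10.0
tool_pos: [509.3, -123.2, 159.7]
ee_rot: [[0.157, 0.988, 0.002], [0.988, -0.157, 0.001], [0.001, 0.002, -1.0]]
contact_force: [0.3, -0.1, 0.7]
grip_width: 0.243
time_s: 10.6
tool_pos: [506.4, 64.8, 158.9]
ee_rot: [[0.162, 0.987, 0.001], [0.987, -0.162, 0.0], [0.001, 0.001, -1.0]]
contact_force: [0.2, -0.2, -0.1]
grip_width: 0.237
```

```bash
python3 -m jog '[{"dx":0,"dy":0,"dz":-0.25,"ax":0,"ay":0,"az":0,"hand":1},{"dx":0,"dy":0,"dz":-0.45,"ax":0,"ay":0,"az":0,"hand":1},{"dx":0,"dy":0,"dz":-0.535,"ax":0,"ay":0,"az":0,"hand":1},{"dx":0,"dy":0,"dz":-0.535,"ax":0,"ay":0,"az":0,"hand":1},{"dx":0,"dy":0,"dz":-0.535,"ax":0,"ay":0,"az":0,"hand":1},{"dx":0,"dy":0,"dz":-0.535,"ax":0,"ay":0,"az":0,"hand":0.3},{"dx":0,"dy":0,"dz":-0.535,"ax":0,"ay":0,"az":0,"hand":0.3},{"dx":0,"dy":0,"dz":-0.535,"ax":0,"ay":0,"az":0,"hand":0.3},{"dx":0,"dy":0,"dz":-0.3,"ax":0,"ay":0,"az":0,"hand":0.3},{"dx":0,"dy":0,"dz":-0.05,"ax":0,"ay":0,"az":0,"hand":0.3}]'
python3 -m jog '[{"dx":0.035,"dy":-0.7,"dz":0,"ax":0,"ay":0,"az":0,"hand":-0.4},{"dx":0.035,"dy":-0.7,"dz":0,"ax":0,"ay":0,"az":0,"hand":-0.4},{"dx":0.035,"dy":-0.7,"dz":0,"ax":0,"ay":0,"az":0,"hand":-0.4},{"dx":0.035,"dy":-0.7,"dz":0,"ax":0,"ay":0,"az":0,"hand":-0.4}]'
python3 -m jog '[{"dx":0.035,"dy":-0.71,"dz":-0.2,"ax":0,"ay":0,"az":0,"hand":-0.4},{"dx":0.035,"dy":-0.71,"dz":-0.2,"ax":0,"ay":0,"az":0,"hand":-0.4},{"dx":0.035,"dy":-0.71,"dz":-0.2,"ax":0,"ay":0,"az":0,"hand":-0.4},{"dx":0.035,"dy":-0.71,"dz":-0.2,"ax":0,"ay":0,"az":0,"hand":-0.4},{"dx":0.035,"dy":-0.71,"dz":-0.2,"ax":0,"ay":0,"az":0,"hand":-0.4}]'
python3 - <<'E'
from h import *
np.set_printoptions(precision=1,suppress=True)
print(get_state()["tool_pos"])
t=grab("top","t5",(170,270,190,260),8);s=grab("side")
for nm,f in(("top",t),("side",s)):
    for c,st in blobs(f,*MAG,mn=5): print(nm,c,st,at(f,c,12))
E
```

```text
time_s: 11.6
tool_pos: [505.2, 63.9, 148.5]
ee_rot: [[0.163, 0.987, -0.004], [0.987, -0.163, -0.002], [-0.002, -0.004, -1.0]]
contact_force: [0.9, -0.4, 0.8]
grip_width: 0.354
time_s: 12.0
tool_pos: [513.0, -79.2, 148.9]
ee_rot: [[0.169, 0.986, 0.001], [0.986, -0.169, -0.0], [0.0, 0.001, -1.0]]
contact_force: [-0.1, 0.1, 0.0]
grip_width: 0.699
time_s: 12.5
tool_pos: [520.0, -218.2, 108.0]
ee_rot: [[0.165, 0.986, -0.001], [0.986, -0.165, 0.0], [0.0, -0.001, -1.0]]
contact_force: [0.5, -0.1, -0.4]
grip_width: 0.703
[ 520.  -218.2  108. ]
top [216.0, 220.9] [213, 218, 7, 7, 30] [505.1  61.5  12. ]
top [223.3, 222.7] [222, 220, 4, 6, 11] [499.6  40.4  12. ]
side [212.5, 201.6] [211, 198, 4, 8, 17] [511.4  72.   12. ]
side [233.5, 265.1] [230, 260, 8, 10, 62] [ 520.8 -219.6   12. ]
```

```bash
python3 -m jog '[{"dx":0,"dy":0,"dz":-0.25,"ax":0,"ay":0,"az":0,"hand":-0.4},{"dx":0,"dy":0,"dz":-0.455,"ax":0,"ay":0,"az":0,"hand":-0.4},{"dx":0,"dy":0,"dz":-0.455,"ax":0,"ay":0,"az":0,"hand":0},{"dx":0,"dy":0,"dz":-0.455,"ax":0,"ay":0,"az":0,"hand":1},{"dx":0,"dy":0,"dz":-0.455,"ax":0,"ay":0,"az":0,"hand":1},{"dx":0,"dy":0,"dz":-0.455,"ax":0,"ay":0,"az":0,"hand":1},{"dx":0,"dy":0,"dz":-0.455,"ax":0,"ay":0,"az":0,"hand":1}]' 25
python3 -m jog '[{"dx":0,"dy":0,"dz":0.2,"ax":0,"ay":0,"az":0,"hand":1},{"dx":0,"dy":0,"dz":0.45,"ax":0,"ay":0,"az":0,"hand":1},{"dx":0,"dy":0,"dz":0.7,"ax":0,"ay":0,"az":0,"hand":1}]'
python3 -m jog '[{"dx":-0.03,"dy":0.9,"dz":0,"ax":0,"ay":0,"az":0,"hand":1},{"dx":-0.03,"dy":0.9,"dz":0,"ax":0,"ay":0,"az":0,"hand":1},{"dx":-0.03,"dy":0.9,"dz":0,"ax":0,"ay":0,"az":0,"hand":1},{"dx":-0.03,"dy":0.9,"dz":0,"ax":0,"ay":0,"az":0,"hand":1},{"dx":-0.03,"dy":0.9,"dz":0,"ax":0,"ay":0,"az":0,"hand":1}]'
python3 -m jog '[{"dx":-0.02,"dy":0.63,"dz":0,"ax":0,"ay":0,"az":0,"hand":1},{"dx":-0.02,"dy":0.63,"dz":0,"ax":0,"ay":0,"az":0,"hand":1},{"dx":-0.02,"dy":0.63,"dz":0,"ax":0,"ay":0,"az":0,"hand":1},{"dx":-0.02,"dy":0.63,"dz":0,"ax":0,"ay":0,"az":0,"hand":1},{"dx":-0.02,"dy":0.63,"dz":0,"ax":0,"ay":0,"az":0,"hand":1}]'
```

```text
time_s: 13.3
tool_pos: [521.9, -217.7, 19.7]
ee_rot: [[0.163, 0.987, 0.005], [0.987, -0.163, -0.001], [0.0, 0.005, -1.0]]
contact_force: [0.2, 1.5, 5.5]
grip_width: 0.241
time_s: 13.6
tool_pos: [519.8, -217.8, 159.5]
ee_rot: [[0.164, 0.987, -0.0], [0.987, -0.164, -0.0], [-0.0, -0.0, -1.0]]
contact_force: [0.8, -0.9, 0.2]
grip_width: 0.242
time_s: 14.1
tool_pos: [514.4, -34.7, 158.5]
ee_rot: [[0.159, 0.987, 0.002], [0.987, -0.159, 0.001], [0.001, 0.002, -1.0]]
contact_force: [0.0, -0.1, 0.4]
grip_width: 0.241
time_s: 14.6
tool_pos: [510.2, 88.2, 157.7]
ee_rot: [[0.163, 0.987, 0.0], [0.987, -0.163, 0.0], [0.0, 0.0, -1.0]]
contact_force: [-0.3, 0.4, -1.0]
grip_width: 0.239
```

```bash
python3 -m jog '[{"dx":0,"dy":0,"dz":-0.25,"ax":0,"ay":0,"az":0,"hand":1},{"dx":0,"dy":0,"dz":-0.45,"ax":0,"ay":0,"az":0,"hand":1},{"dx":0,"dy":0,"dz":-0.53,"ax":0,"ay":0,"az":0,"hand":1},{"dx":0,"dy":0,"dz":-0.53,"ax":0,"ay":0,"az":0,"hand":1},{"dx":0,"dy":0,"dz":-0.53,"ax":0,"ay":0,"az":0,"hand":1},{"dx":0,"dy":0,"dz":-0.53,"ax":0,"ay":0,"az":0,"hand":0.3},{"dx":0,"dy":0,"dz":-0.53,"ax":0,"ay":0,"az":0,"hand":0.3},{"dx":0,"dy":0,"dz":-0.53,"ax":0,"ay":0,"az":0,"hand":0.3},{"dx":0,"dy":0,"dz":-0.3,"ax":0,"ay":0,"az":0,"hand":0.3},{"dx":0,"dy":0,"dz":-0.05,"ax":0,"ay":0,"az":0,"hand":0.3}]'
python3 -m jog '[{"dx":-0.08,"dy":-1,"dz":0.2,"ax":0,"ay":0,"az":0,"hand":-0.4},{"dx":-0.08,"dy":-1,"dz":0.2,"ax":0,"ay":0,"az":0,"hand":-0.4},{"dx":-0.08,"dy":-1,"dz":0.2,"ax":0,"ay":0,"az":0.5,"hand":-0.4},{"dx":-0.08,"dy":-1,"dz":0.2,"ax":0,"ay":0,"az":0.5,"hand":-0.4},{"dx":-0.08,"dy":-1,"dz":0.2,"ax":0,"ay":0,"az":0.5,"hand":-0.4},{"dx":-0.08,"dy":-1,"dz":0.2,"ax":0,"ay":0,"az":0.5,"hand":-0.4}]'
python3 - <<'E'
from h import *
np.set_printoptions(precision=1,suppress=True)
print(get_state()["tool_pos"],get_state()["qpos"])
t=grab("top","t6",(170,270,190,260),8);s=grab("side")
for nm,f in(("top",t),("side",s)):
    for c,st in blobs(f,*MAG,mn=5): print(nm,c,st,at(f,c,12))
E
```

```text
time_s: 15.6
tool_pos: [509.2, 87.8, 147.4]
ee_rot: [[0.163, 0.987, -0.004], [0.987, -0.163, -0.002], [-0.003, -0.004, -1.0]]
contact_force: [2.0, 1.0, 0.1]
grip_width: 0.35
time_s: 16.2
tool_pos: [494.1, -113.8, 188.5]
ee_rot: [[-0.393, 0.919, 0.002], [0.919, 0.393, 0.0], [-0.001, 0.002, -1.0]]
contact_force: [-0.0, 0.7, 0.9]
grip_width: 0.698
[ 494.1 -113.8  188.5] [ 0.1  0.2 -0.4  0.  -1.  -1.3]
side [212.4, 199.2] [211, 194, 3, 12, 25] [512.9  85.2  12. ]
side [390.0, 247.0] [388, 247, 5, 1, 5] [ 896.  -238.6   12. ]
side [397.0, 246.0] [395, 246, 5, 1, 5] [ 914.  -238.9   12. ]
```

View pics/t6.png

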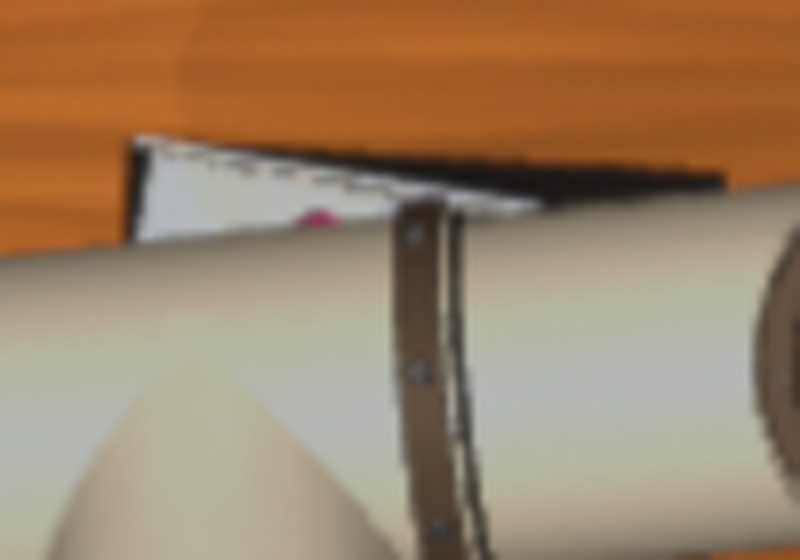

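The scoop hasn't moved: its front corner is still at crop px (135,135), and a bead shows at (318,218). Next I'll turn the tool, grip the handle and check.

```bash
python3 -m jog '[{"dx":-0.005,"dy":0.5,"dz":-0.2,"ax":0,"ay":0,"az":0.319,"hand":-0.4},{"dx":-0.005,"dy":0.5,"dz":-0.2,"ax":0,"ay":0,"az":0.319,"hand":-0.4},{"dx":-0.005,"dy":0.5,"dz":-0.2,"ax":0,"ay":0,"az":0.319,"hand":-0.4},{"dx":-0.005,"dy":0.5,"dz":-0.2,"ax":0,"ay":0,"az":0.319,"hand":-0.4},{"dx":-0.005,"dy":0.5,"dz":-0.2,"ax":0,"ay":0,"az":0.319,"hand":-0.4},{"dx":-0.005,"dy":0.5,"dz":-0.2,"ax":0,"ay":0,"az":0.319,"hand":-0.4},{"dx":-0.005,"dy":0.5,"dz":-0.2,"ax":0,"ay":0,"az":0.319,"hand":-0.4},{"dx":-0.005,"dy":0.5,"dz":-0.2,"ax":0,"ay":0,"az":0.319,"hand":-0.4},{"dx":-0.005,"dy":0.5,"dz":-0.2,"ax":0,"ay":0,"az":0.319,"hand":-0.4}]'
python3 - <<'E'
from h import *
np.set_printoptions(precision=2,suppress=True)
print(get_state()["tool_pos"],get_state()["qpos"])
s=grab("side","s7",(140,270,110,230),6);t=grab("top")
print([b for b in blobs(s,(105,140,60),(125,255,255),8)],blobs(t,*MAG))
E
```

```text
time_s: 17.2
tool_pos: [493.3, -11.3, 147.4]
ee_rot: [[-0.986, 0.17, 0.0], [0.17, 0.986, 0.0], [-0.0, 0.0, -1.0]]
contact_force: [-0.4, -0.3, 0.3]
grip_width: 0.7
[493.25 -11.27 147.44] [ 0.31  0.26 -0.44 -0.   -0.87 -0.48]
[([172.2, 112.8], [159, 94, 29, 41, 834]), ([308.4, 142.0], [289, 126, 38, 32, 846]), ([207.9, 202.1], [204, 188, 8, 29, 153]), ([408.2, 274.0], [374, 242, 71, 64, 2524])] []
```

View pics/s7.png

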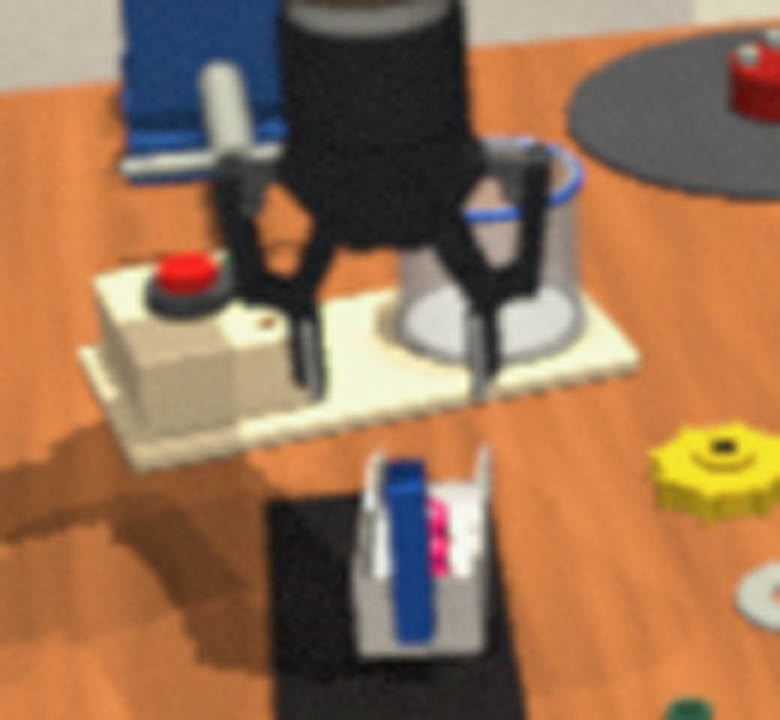

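The side view shows the beads inside the trough, at about (437,535) in the crop, and the fingers straddling the blue handle at (405,465). I'll lower and grip.

```bash
python3 -m jog '[{"dx":0,"dy":-0.01,"dz":-0.2,"ax":0,"ay":0,"az":0,"hand":-0.4},{"dx":0,"dy":-0.01,"dz":-0.36,"ax":0,"ay":0,"az":0,"hand":-0.4},{"dx":0,"dy":-0.01,"dz":-0.36,"ax":0,"ay":0,"az":0,"hand":-0.4},{"dx":0,"dy":-0.01,"dz":-0.36,"ax":0,"ay":0,"az":0,"hand":0.2},{"dx":0,"dy":-0.01,"dz":-0.36,"ax":0,"ay":0,"az":0,"hand":0.45},{"dx":0,"dy":-0.01,"dz":-0.36,"ax":0,"ay":0,"az":0,"hand":1},{"dx":0,"dy":-0.01,"dz":-0.36,"ax":0,"ay":0,"az":0,"hand":1},{"dx":0,"dy":-0.01,"dz":-0.36,"ax":0,"ay":0,"az":0,"hand":1},{"dx":0,"dy":-0.01,"dz":-0.36,"ax":0,"ay":0,"az":0,"hand":1}]' 80
python3 -m jog '[{"dx":0,"dy":0,"dz":0.02,"ax":0,"ay":0,"az":0,"hand":1},{"dx":0,"dy":0,"dz":0.06,"ax":0,"ay":0,"az":0,"hand":1},{"dx":0,"dy":0,"dz":0.14,"ax":0,"ay":0,"az":0,"hand":1},{"dx":0,"dy":0,"dz":0.24,"ax":0,"ay":0,"az":0,"hand":1},{"dx":0,"dy":0,"dz":0.34,"ax":0,"ay":0,"az":0,"hand":1},{"dx":0,"dy":0,"dz":0.44,"ax":0,"ay":0,"az":0,"hand":1},{"dx":0,"dy":0,"dz":0.54,"ax":0,"ay":0,"az":0,"hand":1},{"dx":0,"dy":0,"dz":0.6,"ax":0,"ay":0,"az":0,"hand":1},{"dx":0,"dy":0,"dz":0.6,"ax":0,"ay":0,"az":0,"hand":1},{"dx":0,"dy":0,"dz":0.6,"ax":0,"ay":0,"az":0,"hand":1}]'
```

```text
time_s: 18.2
tool_pos: [494.4, -13.5, 77.1]
ee_rot: [[-0.986, 0.166, 0.003], [0.166, 0.986, 0.001], [-0.003, 0.001, -1.0]]
contact_force: [-1.4, 0.3, 5.9]
grip_width: 0.201
time_s: 19.2
tool_pos: [492.6, -13.7, 195.0]
ee_rot: [[-0.986, 0.167, -0.001], [0.167, 0.986, 0.0], [0.001, 0.0, -1.0]]
contact_force: [-0.8, 0.2, -2.7]
grip_width: 0.198
```

```bash
python3 - <<'E'
from h import *
np.set_printoptions(precision=1,suppress=True)
st=get_state();p=st["tool_pos"];R=st["ee_rot"];print(p,R)
s=grab("side","s8",(140,300,80,230),5);t=grab("top")
# predicted lip: scoop x = -? tool y axis ; grasp = p-8*z
ty=R[:,1];sx=ty if ty[1]>0 else -ty; up=-R[:,2]
g=p+8*up; lip=g+159*sx-79*up;print("lip pred",lip,"px",proj(s,lip),proj(t,lip))
for n in("lip","scoop_grip"):
  for c in("side","top"):print(n,c,finder.spot_point(n,c)[:2])
E
```

```text
[492.6 -13.7 195. ] [[-1.   0.2 -0. ]
 [ 0.2  1.   0. ]
 [ 0.   0.  -1. ]]
lip pred [519.1 143.1 124. ] px [209.4 154.2] [180.6 216.9]
lip side [{'xy': [207.0, 156.3], 'confidence': 0.72}]
lip top [{'xy': [178.5, 220.9], 'confidence': 0.87}]
scoop_grip side [{'xy': [204.5, 153.2], 'confidence': 0.6}]
scoop_grip top []
```

View pics/s8.png

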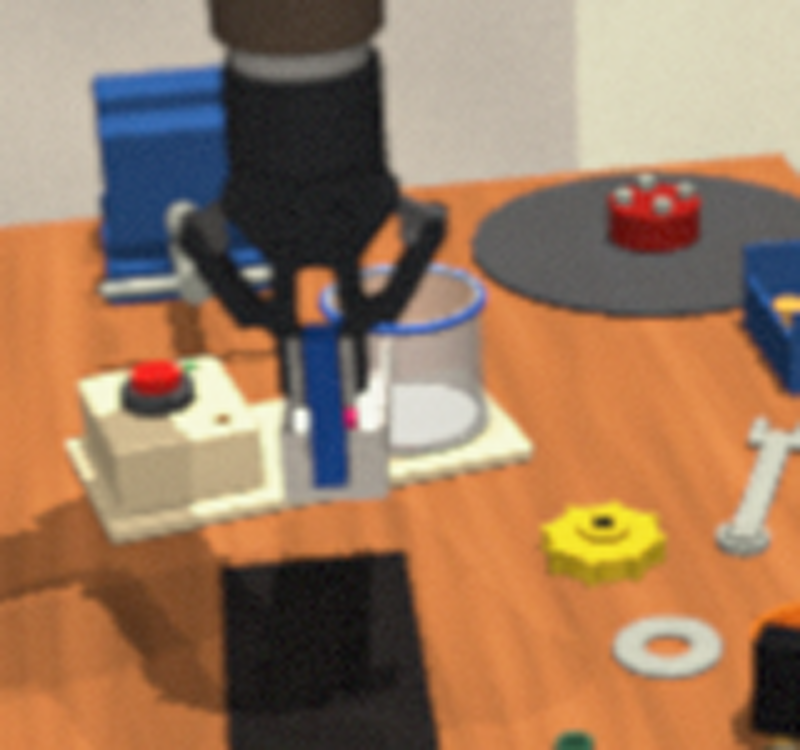

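Lifted level, with a bead visible behind the handle and the predicted lip at about (519,143,124). I'll move over in front of the mouth and check there.

```bash
python3 -m jog '[{"dx":0.02,"dy":0.06,"dz":0,"ax":0,"ay":0,"az":0,"hand":1},{"dx":0.06,"dy":0.18,"dz":0,"ax":0,"ay":0,"az":0,"hand":1},{"dx":0.12,"dy":0.35,"dz":0,"ax":0,"ay":0,"az":0,"hand":1},{"dx":0.18,"dy":0.52,"dz":0,"ax":0,"ay":0,"az":0,"hand":1},{"dx":0.23,"dy":0.66,"dz":0,"ax":0,"ay":0,"az":0,"hand":1},{"dx":0.26,"dy":0.74,"dz":0,"ax":0,"ay":0,"az":0,"hand":1},{"dx":0.26,"dy":0.755,"dz":0,"ax":0,"ay":0,"az":0,"hand":1},{"dx":0.26,"dy":0.755,"dz":0,"ax":0,"ay":0,"az":0,"hand":1},{"dx":0.26,"dy":0.755,"dz":0,"ax":0,"ay":0,"az":0,"hand":1}]'
python3 - <<'E'
from h import *
np.set_printoptions(precision=1,suppress=True)
st=get_state();p=st["tool_pos"];R=st["ee_rot"];print(st["qpos"]*100)
s=grab("side");t=grab("top")
sx=R[:,1];up=-R[:,2];lip=p+8*up+159*sx-79*up;print("lip pred",lip,"px",proj(s,lip),proj(t,lip))
for n in("lip","mouth"):
  for c in("side","top"):print(n,c,finder.spot_point(n,c)[:2])
a=cv2.resize(t["img"][150:270,90:220,::-1],None,fx=4,fy=4,interpolation=2);b=cv2.resize(s["img"][100:220,170:270,::-1],None,fx=2.8*4/2.8,fy=4,interpolation=2)
cv2.imwrite("pics/c9.png",cv2.resize(np.hstack([a,b]),None,fx=.86,fy=.86))
E
```

```text
time_s: 20.4
tool_pos: [544.7, 136.5, 195.1]
ee_rot: [[-0.986, 0.167, -0.001], [0.167, 0.986, -0.001], [0.001, -0.001, -1.0]]
contact_force: [0.2, 0.4, -2.6]
grip_width: 0.195
[  53.4   31.7  -21.9   -0.  -103.6  -70.2]
lip pred [571.2 293.3 124. ] px [220.1 132.1] [124.6 197.8]
lip side [{'xy': [218.8, 134.0], 'confidence': 0.75}, {'xy': [293.5, 181.6], 'confidence': 0.74}]
lip top [{'xy': [175.8, 133.1], 'confidence': 0.27}]
mouth side []
mouth top [{'xy': [122.9, 197.9], 'confidence': 0.78}]
```

View pics/c9.png

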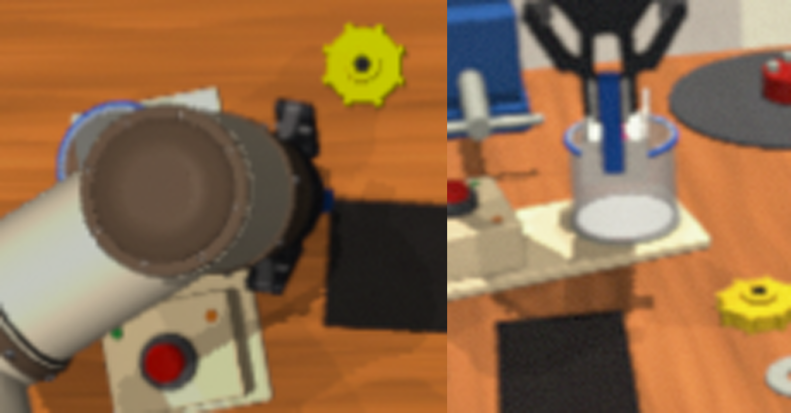

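Both views put the spout over the mouth: in the side crop the handle is at (612,120) and the jar spans 565–678. Lower to rest just inside.

```bash
python3 -m jog '[{"dx":0,"dy":0,"dz":-0.03,"ax":0,"ay":0,"az":0,"hand":1},{"dx":0,"dy":0,"dz":-0.07,"ax":0,"ay":0,"az":0,"hand":1},{"dx":0,"dy":0,"dz":-0.11,"ax":0,"ay":0,"az":0,"hand":1},{"dx":0,"dy":0,"dz":-0.13,"ax":0,"ay":0,"az":0,"hand":1},{"dx":0,"dy":0,"dz":-0.14,"ax":0,"ay":0,"az":0,"hand":1},{"dx":0,"dy":0,"dz":-0.14,"ax":0,"ay":0,"az":0,"hand":1},{"dx":0,"dy":0,"dz":-0.14,"ax":0,"ay":0,"az":0,"hand":1},{"dx":0,"dy":0,"dz":-0.14,"ax":0,"ay":0,"az":0,"hand":1}]'
python3 - <<'E'
from h import *
np.set_printoptions(precision=1,suppress=True)
s=grab("side")
R=get_state()["ee_rot"];sx=np.array([.166,.986,0]);n=np.array([-.986,.166,0]);up=np.array([0,0,1])
r=lambda th:sx*(-159*np.cos(th)+73*np.sin(th))+up*(159*np.sin(th)+73*np.cos(th))
for a,b in((0,32),(32,64)):
  for k in range(1,10):
    th=a+(b-a)*min(k,8)/8
    d=(r(np.radians(th))-r(np.radians(a)))/200;w=n*np.radians(th-a)/np.pi
    print(th,d.round(3),w.round(4))
E
```

```text
time_s: 21.5
tool_pos: [545.5, 137.4, 167.7]
ee_rot: [[-0.986, 0.166, 0.001], [0.166, 0.986, 0.0], [-0.001, 0.0, -1.0]]
contact_force: [-0.5, 0.3, -2.9]
grip_width: 0.206
4.0 [0.  0.  0.1] [-0.  0.  0.]
8.0 [0.  0.1 0.1] [-0.  0.  0.]
12.0 [0.  0.1 0.2] [-0.1  0.   0. ]
16.0 [0.  0.1 0.2] [-0.1  0.   0. ]
20.0 [0.  0.2 0.2] [-0.1  0.   0. ]
24.0 [0.  0.2 0.3] [-0.1  0.   0. ]
28.0 [0.  0.3 0.3] [-0.2  0.   0. ]
32.0 [0.1 0.3 0.4] [-0.2  0.   0. ]
32.0 [0.1 0.3 0.4] [-0.2  0.   0. ]
36.0 [0.  0.1 0. ] [-0.  0.  0.]
40.0 [0.  0.1 0.1] [-0.  0.  0.]
44.0 [0.  0.2 0.1] [-0.1  0.   0. ]
48.0 [0.  0.2 0.1] [-0.1  0.   0. ]
52.0 [0.  0.3 0.1] [-0.1  0.   0. ]
56.0 [0.1 0.3 0.1] [-0.1  0.   0. ]
60.0 [0.1 0.4 0.1] [-0.2  0.   0. ]
64.0 [0.1 0.5 0.1] [-0.2  0.   0. ]
64.0 [0.1 0.5 0.1] [-0.2  0.   0. ]
```

```bash
python3 -m jog '[{"dx":0,"dy":0,"dz":-0.012,"ax":0,"ay":0,"az":0,"hand":1},{"dx":0,"dy":0,"dz":-0.012,"ax":0,"ay":0,"az":0,"hand":1},{"dx":0,"dy":0,"dz":-0.012,"ax":0,"ay":0,"az":0,"hand":1}]'
python3 - <<'E'
import numpy as np
sx=np.array([.166,.986,0]);n=np.array([-.986,.166,0]);up=np.array([0,0,1])
r=lambda th:sx*(-159*np.cos(th)+73*np.sin(th))+up*(159*np.sin(th)+73*np.cos(th))
for a,b in((0,32),(32,64)):
  for k in range(1,9):
    th=a+(b-a)*k/8
    d=(r(np.radians(th))-r(np.radians(a)))/200;w=n*np.radians(th-a)/np.pi
    print(th,*["%.3f"%x for x in d],*["%.4f"%x for x in w[:2]])
E
```

```text
time_s: 21.85
tool_pos: [545.2, 137.3, 164.8]
ee_rot: [[-0.986, 0.166, -0.0], [0.166, 0.986, -0.0], [0.0, -0.0, -1.0]]
contact_force: [-0.4, 0.1, -2.2]
grip_width: 0.201
4.0 0.005 0.027 0.055 -0.0219 0.0037
8.0 0.010 0.058 0.107 -0.0438 0.0074
12.0 0.015 0.092 0.157 -0.0657 0.0111
16.0 0.022 0.130 0.205 -0.0876 0.0148
20.0 0.029 0.170 0.250 -0.1096 0.0184
24.0 0.036 0.214 0.292 -0.1315 0.0221
28.0 0.044 0.261 0.331 -0.1534 0.0258
32.0 0.052 0.310 0.366 -0.1753 0.0295
36.0 0.009 0.051 0.032 -0.0219 0.0037
40.0 0.018 0.105 0.060 -0.0438 0.0074
44.0 0.027 0.160 0.084 -0.0657 0.0111
48.0 0.037 0.217 0.104 -0.0876 0.0148
52.0 0.046 0.275 0.120 -0.1096 0.0184
56.0 0.056 0.334 0.132 -0.1315 0.0221
60.0 0.066 0.394 0.140 -0.1534 0.0258
64.0 0.076 0.454 0.144 -0.1753 0.0295
```

```bash
python3 -m jog '[{"dx":0.005,"dy":0.027,"dz":0.055,"ax":-0.0219,"ay":0.0037,"az":0,"hand":1},{"dx":0.01,"dy":0.058,"dz":0.107,"ax":-0.0438,"ay":0.0074,"az":0,"hand":1},{"dx":0.015,"dy":0.092,"dz":0.157,"ax":-0.0657,"ay":0.0111,"az":0,"hand":1},{"dx":0.022,"dy":0.13,"dz":0.205,"ax":-0.0876,"ay":0.0148,"az":0,"hand":1},{"dx":0.029,"dy":0.17,"dz":0.25,"ax":-0.1096,"ay":0.0184,"az":0,"hand":1},{"dx":0.036,"dy":0.214,"dz":0.292,"ax":-0.1315,"ay":0.0221,"az":0,"hand":1},{"dx":0.044,"dy":0.261,"dz":0.331,"ax":-0.1534,"ay":0.0258,"az":0,"hand":1},{"dx":0.052,"dy":0.31,"dz":0.366,"ax":-0.1753,"ay":0.0295,"az":0,"hand":1},{"dx":0.052,"dy":0.31,"dz":0.366,"ax":-0.1753,"ay":0.0295,"az":0,"hand":1},{"dx":0.052,"dy":0.31,"dz":0.366,"ax":-0.1753,"ay":0.0295,"az":0,"hand":1}]'
python3 - <<'E'
from h import *
np.set_printoptions(precision=1,suppress=True)
st=get_state();p=st["tool_pos"];R=st["ee_rot"];print(st["qpos"]*100)
s=grab("side")
sx=R[:,1];up=-R[:,2];lip=p+159*sx-73*up;print("lip pred",lip)
print(blobs(s,*MAG))
E
```

```text
time_s: 22.85
tool_pos: [555.6, 199.8, 237.4]
ee_rot: [[-0.986, 0.141, -0.088], [0.166, 0.837, -0.522], [0.0, -0.529, -0.849]]
contact_force: [0.3, -0.8, -2.8]
grip_width: 0.201
[  76.7   50.5   -3.7   32.1 -149.8 -103.4]
lip pred [571.5 294.8  91.3]
[([390.0, 247.0], [388, 247, 5, 1, 5]), ([397.0, 246.0], [395, 246, 5, 1, 5])]
```

```bash
python3 -m jog '[{"dx":0.009,"dy":0.051,"dz":0.032,"ax":-0.0219,"ay":0.0037,"az":0,"hand":1},{"dx":0.018,"dy":0.105,"dz":0.06,"ax":-0.0438,"ay":0.0074,"az":0,"hand":1},{"dx":0.027,"dy":0.16,"dz":0.084,"ax":-0.0657,"ay":0.0111,"az":0,"hand":1},{"dx":0.037,"dy":0.217,"dz":0.104,"ax":-0.0876,"ay":0.0148,"az":0,"hand":1},{"dx":0.046,"dy":0.275,"dz":0.12,"ax":-0.1096,"ay":0.0184,"az":0,"hand":1},{"dx":0.056,"dy":0.334,"dz":0.132,"ax":-0.1315,"ay":0.0221,"az":0,"hand":1},{"dx":0.066,"dy":0.394,"dz":0.14,"ax":-0.1534,"ay":0.0258,"az":0,"hand":1},{"dx":0.076,"dy":0.454,"dz":0.144,"ax":-0.1753,"ay":0.0295,"az":0,"hand":1},{"dx":0.076,"dy":0.454,"dz":0.144,"ax":-0.1753,"ay":0.0295,"az":0,"hand":1},{"dx":0.076,"dy":0.454,"dz":0.144,"ax":-0.1753,"ay":0.0295,"az":0,"hand":1}]'
python3 - <<'E'
from h import *
np.set_printoptions(precision=1,suppress=True)
st=get_state();p=st["tool_pos"];R=st["ee_rot"];print(st["qpos"]*100)
s=grab("side","s10",(170,270,80,180),6);t=grab("top")
sx=R[:,1];up=-R[:,2];lip=p+159*sx-73*up;print("lip pred",lip)
print(blobs(s,*MAG))
E
```

```text
time_s: 23.9
tool_pos: [571.1, 289.6, 266.4]
ee_rot: [[-0.986, 0.073, -0.15], [0.167, 0.433, -0.886], [0.0, -0.898, -0.44]]
contact_force: [0.9, -0.4, -1.7]
grip_width: 0.197
[  89.6   81.    25.2   50.5 -201.9 -109.6]
lip pred [571.8 293.8  91.5]
[([397.0, 246.0], [395, 246, 5, 1, 5])]
```

View pics/s10.png

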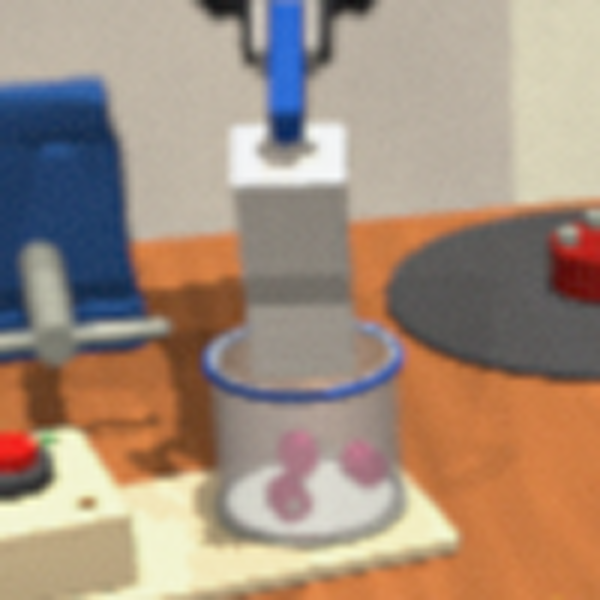

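All three beads are in the jar, at crop px (297,455), (290,495) and (363,462), and the lip is still inside the rim. Now tip back, lift and return to the mat.

```bash
python3 -m jog '[{"dx":-0.02,"dy":-0.12,"dz":-0.012,"ax":0.0438,"ay":-0.0074,"az":0,"hand":1},{"dx":-0.039,"dy":-0.237,"dz":-0.04,"ax":0.0877,"ay":-0.0148,"az":0,"hand":1},{"dx":-0.058,"dy":-0.349,"dz":-0.084,"ax":0.1315,"ay":-0.0221,"az":0,"hand":1},{"dx":-0.076,"dy":-0.454,"dz":-0.144,"ax":0.1753,"ay":-0.0295,"az":0,"hand":1},{"dx":-0.076,"dy":-0.454,"dz":-0.144,"ax":0.1753,"ay":-0.0295,"az":0,"hand":1},{"dx":-0.076,"dy":-0.454,"dz":-0.144,"ax":0.1753,"ay":-0.0295,"az":0,"hand":1}]'
python3 -m jog '[{"dx":-0.016,"dy":-0.096,"dz":-0.074,"ax":0.0438,"ay":-0.0074,"az":0,"hand":1},{"dx":-0.03,"dy":-0.18,"dz":-0.161,"ax":0.0877,"ay":-0.0148,"az":0,"hand":1},{"dx":-0.042,"dy":-0.252,"dz":-0.259,"ax":0.1315,"ay":-0.0221,"az":0,"hand":1},{"dx":-0.052,"dy":-0.31,"dz":-0.366,"ax":0.1753,"ay":-0.0295,"az":0,"hand":1},{"dx":-0.052,"dy":-0.31,"dz":-0.366,"ax":0.1753,"ay":-0.0295,"az":0,"hand":1},{"dx":-0.052,"dy":-0.31,"dz":-0.366,"ax":0.1753,"ay":-0.0295,"az":0,"hand":1},{"dx":-0.052,"dy":-0.31,"dz":-0.3,"ax":0.1753,"ay":-0.0295,"az":0,"hand":1},{"dx":-0.052,"dy":-0.31,"dz":-0.2,"ax":0.1753,"ay":-0.0295,"az":0,"hand":1},{"dx":-0.052,"dy":-0.31,"dz":-0.2,"ax":0.1753,"ay":-0.0295,"az":0,"hand":1},{"dx":-0.052,"dy":-0.31,"dz":-0.2,"ax":0.1753,"ay":-0.0295,"az":0,"hand":1}]'
python3 -m jog '[{"dx":-0.33,"dy":-0.8,"dz":0,"ax":0,"ay":0,"az":0,"hand":1},{"dx":-0.33,"dy":-0.8,"dz":0,"ax":0,"ay":0,"az":0,"hand":1},{"dx":-0.33,"dy":-0.8,"dz":0,"ax":0,"ay":0,"az":0,"hand":1},{"dx":-0.33,"dy":-0.8,"dz":0,"ax":0,"ay":0,"az":0,"hand":1},{"dx":-0.33,"dy":-0.8,"dz":0,"ax":0,"ay":0,"az":0,"hand":1},{"dx":-0.33,"dy":-0.8,"dz":0,"ax":0,"ay":0,"az":0,"hand":1}]'
```

```text
time_s: 24.6
tool_pos: [555.6, 197.5, 240.7]
ee_rot: [[-0.986, 0.145, -0.087], [0.169, 0.837, -0.52], [-0.003, -0.528, -0.849]]
contact_force: [-0.2, -0.9, -1.7]
grip_width: 0.198
time_s: 25.6
tool_pos: [545.3, 138.5, 197.9]
ee_rot: [[-0.986, 0.165, -0.0], [0.165, 0.986, -0.001], [0.0, -0.001, -1.0]]
contact_force: [-0.3, 0.2, -1.9]
grip_width: 0.202
time_s: 26.2
tool_pos: [479.1, -22.7, 197.5]
ee_rot: [[-0.986, 0.167, -0.001], [0.167, 0.986, -0.001], [0.001, -0.001, -1.0]]
contact_force: [0.2, 0.2, -2.1]
grip_width: 0.199
```

Lower to TCP z of about 77 (−0.602).

```bash
python3 -m jog '[{"dx":0,"dy":0,"dz":-0.2,"ax":0,"ay":0,"az":0,"hand":1},{"dx":0,"dy":0,"dz":-0.4,"ax":0,"ay":0,"az":0,"hand":1},{"dx":0,"dy":0,"dz":-0.52,"ax":0,"ay":0,"az":0,"hand":1},{"dx":0,"dy":0,"dz":-0.57,"ax":0,"ay":0,"az":0,"hand":1},{"dx":0,"dy":0,"dz":-0.59,"ax":0,"ay":0,"az":0,"hand":1},{"dx":0,"dy":0,"dz":-0.6,"ax":0,"ay":0,"az":0,"hand":1},{"dx":0,"dy":0,"dz":-0.6,"ax":0,"ay":0,"az":0,"hand":1},{"dx":0,"dy":0,"dz":-0.605,"ax":0,"ay":0,"az":0,"hand":1},{"dx":0,"dy":0,"dz":-0.605,"ax":0,"ay":0,"az":0,"hand":1}]'
```

```text
time_s: 27.1
tool_pos: [479.7, -22.6, 77.9]
ee_rot: [[-0.986, 0.166, 0.002], [0.166, 0.986, 0.0], [-0.002, 0.001, -1.0]]
contact_force: [-0.1, 1.1, -2.0]
grip_width: 0.198
```

```bash
python3 -m jog '[{"dx":0,"dy":0,"dz":-0.005,"ax":0,"ay":0,"az":0,"hand":1},{"dx":0,"dy":0,"dz":-0.01,"ax":0,"ay":0,"az":0,"hand":1},{"dx":0,"dy":0,"dz":-0.01,"ax":0,"ay":0,"az":0,"hand":1}]'
python3 -m jog '[{"dx":0,"dy":0,"dz":0,"ax":0,"ay":0,"az":0,"hand":0.3},{"dx":0,"dy":0,"dz":0,"ax":0,"ay":0,"az":0,"hand":-0.2},{"dx":0,"dy":0,"dz":0,"ax":0,"ay":0,"az":0,"hand":-0.2},{"dx":0,"dy":0,"dz":0,"ax":0,"ay":0,"az":0,"hand":-0.2},{"dx":0,"dy":0,"dz":0.2,"ax":0,"ay":0,"az":0,"hand":-0.2},{"dx":0,"dy":0,"dz":0.5,"ax":0,"ay":0,"az":0,"hand":-0.2},{"dx":0,"dy":0,"dz":0.7,"ax":0,"ay":0,"az":0,"hand":-0.2},{"dx":0,"dy":0,"dz":0.7,"ax":0,"ay":0,"az":0,"hand":-0.2}]'
python3 - <<'E'
from h import *
np.set_printoptions(precision=1,suppress=True)
s=grab("side");t=grab("top")
def dark(f,r):
    u0,u1,v0,v1=r;g=cv2.cvtColor(f["img"],cv2.COLOR_RGB2GRAY)[v0:v1,u0:u1]
    n,l,st,c=cv2.connectedComponentsWithStats((g<38).astype(np.uint8));return [(x.tolist(),(y+[u0,v0]).round(1).tolist()) for x,y in zip(st[1:],c[1:]) if x[4]>20]
a=cv2.resize(t["img"][145:185,290:340,::-1],None,fx=8,fy=8,interpolation=2);b=cv2.resize(s["img"][195:275,275:322,::-1],None,fx=8,fy=8,interpolation=2)[:320*2]
c=np.zeros((640,400,3),np.uint8);c[:320]=a
c[320:]=cv2.resize(t["img"][190:260,170:270,::-1],(400,280),interpolation=2)[:280].repeat(1,0) if 0 else cv2.copyMakeBorder(cv2.resize(t["img"][190:260,170:270,::-1],(400,280),interpolation=2),0,40,0,0,0)
cv2.imwrite("pics/c11.png",cv2.resize(np.hstack([c,b]),None,fx=.93,fy=.93))
print(a.shape,b.shape)
E
```

```text
time_s: 27.4
tool_pos: [479.8, -22.8, 77.1]
ee_rot: [[-0.986, 0.166, 0.002], [0.166, 0.986, -0.0], [-0.002, 0.0, -1.0]]
contact_force: [-3.3, -0.2, 10.9]
grip_width: 0.203
time_s: 28.2
tool_pos: [483.6, -22.2, 222.4]
ee_rot: [[-0.986, 0.165, 0.016], [0.165, 0.986, 0.002], [-0.015, 0.005, -1.0]]
contact_force: [2.3, -0.2, 0.3]
grip_width: 0.6
(320, 400, 3) (640, 376, 3)
```

View pics/c11.png

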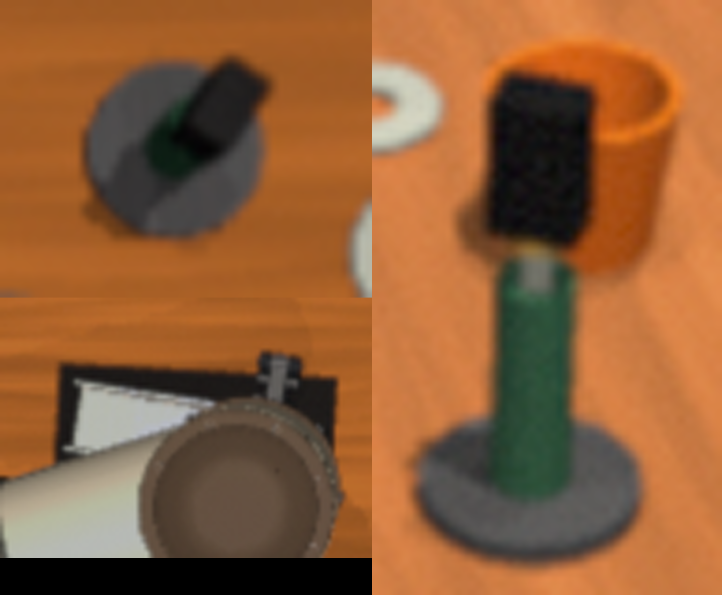

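In the top crop the rod's handle lies at about 45°, from (192,150) to (251,70). The side crop shows it nearly upright in the large holder, at (540,160). I'll fit the handle's pose to both masks, and the scoop is back on the mat.

```bash
cat > rodfit.py <<'E'
from h import *
from scipy.optimize import differential_evolution
from scipy.spatial.transform import Rotation as Ro
def mask(f,r,th=45):
    m=np.zeros(f["img"].shape[:2],np.uint8);u0,u1,v0,v1=r
    m[v0:v1,u0:u1]=(f["img"][v0:v1,u0:u1].max(2)<th)
    n,l,st,c=cv2.connectedComponentsWithStats(m);k=1+np.argmax(st[1:,4]);return (l==k).astype(np.uint8)
K=8
def sil(f,P,r):
    uv=np.array([proj(f,p) for p in P]);u0,u1,v0,v1=r
    h=cv2.convexHull(((uv+.5-[u0,v0])*K).astype(np.int32))
    im=np.zeros(((v1-v0)*K,(u1-u0)*K),np.float32);cv2.fillConvexPoly(im,h,1)
    return cv2.resize(im,(u1-u0,v1-v0),interpolation=cv2.INTER_AREA)
B=np.array([[a,b,c] for a in(-15,15) for b in(-10,10) for c in(-25,25)],float)
def fit(views,x0,x1,y0,y1,zc=125):
    def pts(q):
        x,y,yaw,lx,ly=q
        R=(Ro.from_euler("xy",[lx,ly])*Ro.from_euler("z",yaw)).as_matrix()
        return B@R.T+[x,y,zc]
    def cost(q):
        P=pts(q);e=0
        for f,m,r in views:
            u0,u1,v0,v1=r;e+=np.abs(sil(f,P,r)-m[v0:v1,u0:u1]).sum()/m.sum()
        return e
    return differential_evolution(cost,[(x0,x1),(y0,y1),(-np.pi/2,np.pi/2),(-.12,.12),(-.12,.12)],seed=1,maxiter=60,popsize=12,tol=1e-6)
E
python3 - <<'E'
from rodfit import *
np.set_printoptions(precision=3,suppress=True)
t=grab("top");s=grab("side")
rt=(300,332,148,175);rs=(280,315,198,235)
mt,ms=mask(t,rt),mask(s,rs);print(mt.sum(),ms.sum())
for i in range(rt[2],rt[3]):print("".join(".#"[x] for x in mt[i,rt[0]:rt[1]]))
q=fit([(t,mt,rt),(s,ms,rs)],640,700,-250,-190)
print(q.x,q.fun,np.degrees(q.x[2]))
q=fit([(t,mt,rt)],640,700,-250,-190);print(q.x,q.fun,np.degrees(q.x[2]))
# tube top centre green and foot disc
for nm,f in(("top",t),("side",s)):
    for c,st in blobs(f,(60,60,15),(95,255,255),20):print(nm,c,st,at(f,c,45))
E
```

```text
133 250
................................
................................
................................
................................
................................
................................
....................##..........
..................######........
.................########.......
................#########.......
...............#########........
...............#########........
..............#########.........
............###########.........
...........###########..........
..........############..........
.........############...........
.........###########............
..........#########.............
..........#######...............
...........#####................
...........###..................
................................
................................
................................
................................
................................
[ 664.107 -220.551   -0.755    0.048    0.029] 0.7716691729323308 -43.241553516207766
[ 661.381 -217.937   -0.798    0.112    0.106] 0.15437030075187969 -45.71861425849032
top [317.1, 131.6] [313, 127, 9, 10, 56] [ 757.202 -232.659   45.   ]
top [312.7, 164.2] [310, 159, 7, 10, 40] [ 663.455 -218.067   45.   ]
top [291.6, 192.6] [288, 189, 8, 8, 47] [ 583.278 -156.63    45.   ]
top [444.8, 351.6] [432, 338, 34, 35, 575] [ 117.474 -596.051   45.   ]
side [254.7, 238.6] [251, 227, 8, 23, 133] [ 580.184 -174.633   45.   ]
side [296.2, 247.7] [291, 231, 11, 31, 256] [ 664.531 -231.486   45.   ]
side [335.1, 247.1] [331, 236, 9, 23, 147] [ 751.012 -249.964   45.   ]
```

```bash
python3 - <<'E'
from rodfit import *
np.set_printoptions(precision=3,suppress=True)
t=grab("top");s=grab("side")
print("\n".join(" ".join("%3d"%x for x in r) for r in t["img"][150:174,304:328].max(2)))
print("\n".join(" ".join("%3d"%x for x in r) for r in s["img"][201:234,286:310].max(2)))
E
```

```text
172 171 171 171 171 170 169 169 169 169 168 168 167 167 168 167 167 167 167 166 166 165 165 166
173 173 172 172 172 171 166 166 170 170 170 170 170 170 169 168 166 165 165 163 163 163 163 165
174 174 172 171 170 167 159 158 160 159 161 162 163 164 163 153 129 126 143 158 161 161 162 163
165 164 163 160 154 137 128 117 115 114 117 120 131 143 136 105  70  67  95 128 152 156 159 160
160 158 151 130 111  95  90  80  78  79  79  82  91 102  85  50  36  37  49  80 115 138 154 158
161 153 128  96  80  74  74  73  73  74  73  73  70  55  36  32  34  33  34  42  63  95 131 158
155 121  95  77  74  72  73  72  72  73  73  70  56  29  27  32  34  33  33  32  37  64 116 156
123  89  78  73  74  73  73  73  72  72  71  62  36  24  32  35  34  33  33  32  36  71 126 158
 90  79  74  73  74  74  74  73  70  64  61  42  23  30  35  34  34  33  33  34  54 103 149 162
 78  79  74  74  75  73  73  70  63  57  48  24  24  33  35  34  33  34  33  43  87 144 164 166
 78  79  77  74  76  73  71  60  49  53  33  19  30  36  35  35  34  33  34  47 102 161 169 170
 79  79  78  74  75  71  61  45  36  41  18 
[... 3671 characters left out ...]
 116 155 168 169 168 167 163
180 139 114 112 107 108 100  88  84  86  87  74  58  37  34  46  91 147 168 169 169 167 166 162
189 154 134 120 114 115 118 114 122 133 139 126 103  80  82  95 132 165 169 172 170 167 163 159
198 181 171 146 124 117 110  97 107 119 130 132 120 105 114 137 161 169 170 167 169 166 164 160
203 195 187 172 147 124  92  63  74  96 113 118 109  87  81 110 149 164 172 172 170 166 164 163
206 203 195 185 172 137  82  62  72  96 111 114 105  79  63  68 118 159 167 172 174 168 162 169
205 205 202 194 180 125  67  62  71  97 110 113 106  76  61  72 112 156 170 174 174 171 173 181
206 205 207 204 189 120  66  76  83 100 106 107 101  77  69  87 119 169 184 185 187 187 192 195
```

```bash
python3 - <<'E'
from h import *
np.set_printoptions(precision=1,suppress=True)
t=grab("top");s=grab("side")
print("topface",at(t,(320.3,159.2),150))
print("side c",at(s,(297.4,216),125),"side tube top centre",at(s,(296.4,232),84))
print("tri c", tri(t,(318.5,160.5),s,(297.4,216)))
for n in("rod_grip","holder"):
  a=finder.spot_point(n,"top");b=finder.spot_point(n,"side")
  for x in a[:2]:
    for y in b[:2]: print(n,x,y,*tri(t,x["xy"],s,y["xy"]))
# foot disc of large holder
h=t["img"];print([ (c,at(t,c,3)) for c,st in blobs(t,(0,0,40),(180,90,95),100) if 300<c[0]<325 and 150<c[1]<180])
st=get_state();print(st["tool_pos"],st["ee_rot"][:,0],st["qpos"])
print(blobs(s,*MAG,mn=3)[:6])
E
```

```text
topface [ 664.4 -224.5  150. ]
side c [ 667.5 -223.5  125. ] side tube top centre [ 665.7 -225.5   84. ]
tri c (array([ 665.7, -223.7,  125.1]), np.float64(3.349860227549059))
rod_grip {'xy': [320.4, 160.0], 'confidence': 0.48} {'xy': [297.1, 219.4], 'confidence': 0.93} [ 665.7 -229.1  120. ] 0.6608397430599726
rod_grip {'xy': [320.4, 160.0], 'confidence': 0.48} {'xy': [295.3, 259.0], 'confidence': 0.55} [ 669.2 -242.    21.5] 18.01974963134094
rod_grip {'xy': [131.4, 186.3], 'confidence': 0.39} {'xy': [297.1, 219.4], 'confidence': 0.93} [ 730.2  356.7 -249.4] 221.66958852129653
rod_grip {'xy': [131.4, 186.3], 'confidence': 0.39} {'xy': [295.3, 259.0], 'confidence': 0.55} [ 747.8  430.6 -486.5] 227.01914939914462
holder {'xy': [313.6, 133.2], 'confidence': 0.64} {'xy': [295.8, 261.1], 'confidence': 0.94} [ 714.4 -220.8    2.3] 91.97589047151098
holder {'xy': [313.6, 133.2], 'confidence': 0.64} {'xy': [335.0, 255.9], 'confidence': 0.75} [ 761.2 -228.3    2.1] 0.814901153887559
holder {'xy': [289.2, 190.5], 'confidence': 0.6} {'xy': [295.8, 261.1], 'confidence': 0.94} [ 637.3 -167.2  -39.6] 90.30918705096707
holder {'xy': [289.2, 190.5], 'confidence': 0.6} {'xy': [335.0, 255.9], 'confidence': 0.75} [ 679.5 -185.8  -13.6] 185.21360577181898
[([311.6, 165.8], array([ 663.5, -220.2,    3. ]))]
[479.2 -22.7 214.6] [-1.   0.2  0. ] [ 0.3  0.2 -0.4  0.  -1.  -0.5]
[([402.5, 245.0], [401, 245, 4, 1, 4]), ([390.5, 247.0], [389, 247, 4, 1, 4]), ([397.0, 246.0], [395, 246, 5, 1, 5]), ([377.0, 249.2], [375, 249, 5, 2, 5]), ([384.0, 248.0], [383, 248, 3, 1, 3]), ([374.0, 256.0], [374, 255, 1, 3, 3])]
```

```bash
python3 -m jog '[{"dx":0.934,"dy":-1,"dz":-0.1,"ax":0,"ay":0,"az":0.363,"hand":-0.4},{"dx":0.934,"dy":-1,"dz":-0.1,"ax":0,"ay":0,"az":0.363,"hand":-0.4},{"dx":0.934,"dy":-1,"dz":-0.1,"ax":0,"ay":0,"az":0.363,"hand":-0.4},{"dx":0.934,"dy":-1,"dz":-0.1,"ax":0,"ay":0,"az":0.363,"hand":-0.4},{"dx":0.934,"dy":-1,"dz":-0.1,"ax":0,"ay":0,"az":0.363,"hand":-0.4},{"dx":0.934,"dy":-1,"dz":-0.1,"ax":0,"ay":0,"az":0.363,"hand":-0.4},{"dx":0.934,"dy":-1,"dz":-0.1,"ax":0,"ay":0,"az":0.363,"hand":-0.4},{"dx":0.934,"dy":-1,"dz":-0.1,"ax":0,"ay":0,"az":0.363,"hand":-0.4},{"dx":0.934,"dy":-1,"dz":-0.1,"ax":0,"ay":0,"az":0.363,"hand":-0.4},{"dx":0.934,"dy":-1,"dz":-0.1,"ax":0,"ay":0,"az":0.363,"hand":-0.4}]'
python3 - <<'E'
from h import *
np.set_printoptions(precision=1,suppress=True)
s=grab("side","s13",(250,350,150,280),5);t=grab("top","t13",(170,270,190,260),5)
E
```

```text
time_s: 29.8
tool_pos: [666.0, -222.6, 194.8]
ee_rot: [[-0.565, -0.825, -0.0], [-0.825, 0.565, 0.0], [0.0, 0.0, -1.0]]
contact_force: [1.1, -0.2, -0.4]
grip_width: 0.698
```

View pics/s13.png

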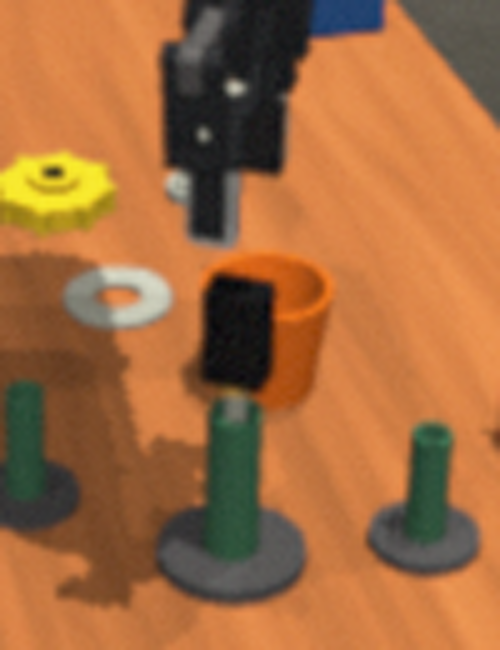

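The near finger at (213,210) stands in front of the handle at (238,330), in line with it. Lower and grip.

```bash
python3 -m jog '[{"dx":0,"dy":-0.004,"dz":-0.2,"ax":0,"ay":0,"az":0,"hand":-0.4},{"dx":0,"dy":-0.004,"dz":-0.36,"ax":0,"ay":0,"az":0,"hand":-0.4},{"dx":0,"dy":-0.004,"dz":-0.389,"ax":0,"ay":0,"az":0,"hand":-0.4},{"dx":0,"dy":-0.004,"dz":-0.389,"ax":0,"ay":0,"az":0,"hand":0.1},{"dx":0,"dy":-0.004,"dz":-0.389,"ax":0,"ay":0,"az":0,"hand":0.4},{"dx":0,"dy":-0.004,"dz":-0.389,"ax":0,"ay":0,"az":0,"hand":1},{"dx":0,"dy":-0.004,"dz":-0.389,"ax":0,"ay":0,"az":0,"hand":1},{"dx":0,"dy":-0.004,"dz":-0.389,"ax":0,"ay":0,"az":0,"hand":1},{"dx":0,"dy":-0.004,"dz":-0.389,"ax":0,"ay":0,"az":0,"hand":1},{"dx":0,"dy":-0.004,"dz":-0.389,"ax":0,"ay":0,"az":0,"hand":1}]' 60
python3 -m jog '[{"dx":0,"dy":0,"dz":0.1,"ax":0,"ay":0,"az":0,"hand":1},{"dx":0,"dy":0,"dz":0.3,"ax":0,"ay":0,"az":0,"hand":1},{"dx":0,"dy":0,"dz":0.5,"ax":0,"ay":0,"az":0,"hand":1},{"dx":0,"dy":0,"dz":0.65,"ax":0,"ay":0,"az":0,"hand":1},{"dx":0,"dy":0,"dz":0.65,"ax":0,"ay":0,"az":0,"hand":1},{"dx":0,"dy":0,"dz":0.65,"ax":0,"ay":0,"az":0,"hand":1}]'
python3 - <<'E'
from h import *
np.set_printoptions(precision=1,suppress=True)
st=get_state();p=st["tool_pos"];R=st["ee_rot"];up=-R[:,2];tip=p+8*up-117*up
s=grab("side","s14",(250,350,120,270),5);print(p,"tip",tip,proj(s,tip),"px in crop",(proj(s,tip)-[250,120])*5)
E
```

```text
time_s: 30.9
tool_pos: [667.5, -223.8, 119.9]
ee_rot: [[-0.562, -0.827, 0.005], [-0.827, 0.562, -0.001], [-0.002, -0.004, -1.0]]
contact_force: [1.5, 0.4, 6.3]
grip_width: 0.227
time_s: 31.5
tool_pos: [665.7, -223.2, 247.5]
ee_rot: [[-0.563, -0.826, 0.0], [-0.826, 0.563, 0.001], [-0.001, 0.0, -1.0]]
contact_force: [-0.1, -0.0, -2.5]
grip_width: 0.229
[ 665.7 -223.2  247.5] tip [ 665.8 -223.1  138.5] [296.7 210.8] px in crop [233.7 454.1]
```

View pics/s14.png

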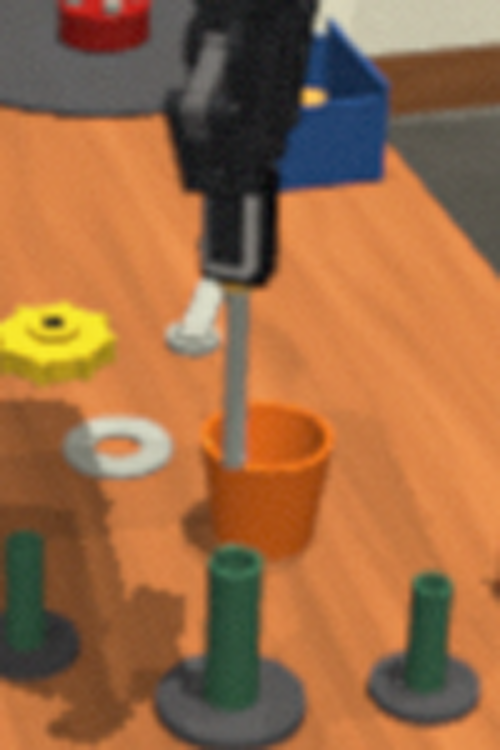

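The rod hangs straight, with its foot at crop (233,463), 2–4 mm lower than predicted. I'll work out where the beads are in the jar and move over it.

```bash
python3 -m jog '[{"dx":-0.155,"dy":0.88,"dz":0.02,"ax":0,"ay":0,"az":0,"hand":1},{"dx":-0.155,"dy":0.88,"dz":0.02,"ax":0,"ay":0,"az":0,"hand":1},{"dx":-0.155,"dy":0.88,"dz":0.02,"ax":0,"ay":0,"az":0,"hand":1},{"dx":-0.155,"dy":0.88,"dz":0.02,"ax":0,"ay":0,"az":0,"hand":1},{"dx":-0.155,"dy":0.88,"dz":0.02,"ax":0,"ay":0,"az":0,"hand":1}]'
python3 - <<'E'
from h import *
np.set_printoptions(precision=1,suppress=True)
s=grab("side")
h=cv2.cvtColor(s["img"],cv2.COLOR_RGB2HSV)[135:175,200:240].astype(int)
m=((h[...,0]>150)&(h[...,0]<178)&(h[...,1]>60)).astype(np.uint8)
for r in m:print("".join(".#"[x] for x in r))
for n in("bead0",):
  for d in finder.spot_point(n,"side")[:5]:print(d,at(s,d["xy"],26))
for c in((219.5,155.8),(218.3,162.5),(230.5,157)):print(at(s,c,26))
print(get_state()["tool_pos"])
E
```

```text
time_s: 32.05
tool_pos: [633.7, -43.9, 249.5]
ee_rot: [[-0.559, -0.829, -0.004], [-0.829, 0.559, 0.0], [0.002, 0.003, -1.0]]
contact_force: [-0.3, -0.3, -1.1]
grip_width: 0.228
........................................
........................................
........................................
........................................
.....................................#..
........................................
....................................#...
....#...................................
........................................
........................................
........................................
........................................
........................................
........................................
........................................
........................................
........................................
.................#####..................
.................#####..................
.................#####......####........
.................######....######.......
.................#####.....#######......
..................####......######......
..................###.......######......
.................##..........####.......
...............####.....................
..............######....................
..............######....................
...............##.......................
...............##.......................
........................................
........................................
........................................
........................................
........................................
........................................
........................................
........................................
........................................
........................................
[569.5 331.4  26. ]
[558.7 283.6  26. ]
[602.7 313.7  26. ]
[634.3 -46.9 249.6]
```

```bash
python3 -m jog '[{"dx":-0.12,"dy":0.83,"dz":0,"ax":0,"ay":0,"az":0,"hand":1},{"dx":-0.12,"dy":0.83,"dz":0,"ax":0,"ay":0,"az":0,"hand":1},{"dx":-0.12,"dy":0.83,"dz":0,"ax":0,"ay":0,"az":0,"hand":1},{"dx":-0.12,"dy":0.83,"dz":0,"ax":0,"ay":0,"az":0,"hand":1},{"dx":-0.12,"dy":0.83,"dz":0,"ax":0,"ay":0,"az":0,"hand":1}]'
python3 -m jog '[{"dx":-0.114,"dy":0.827,"dz":0,"ax":0,"ay":0,"az":0,"hand":1},{"dx":-0.114,"dy":0.827,"dz":0,"ax":0,"ay":0,"az":0,"hand":1},{"dx":-0.114,"dy":0.827,"dz":0,"ax":0,"ay":0,"az":0,"hand":1},{"dx":-0.114,"dy":0.827,"dz":0,"ax":0,"ay":0,"az":0,"hand":1},{"dx":-0.114,"dy":0.827,"dz":0,"ax":0,"ay":0,"az":0,"hand":1},{"dx":-0.114,"dy":0.827,"dz":0,"ax":0,"ay":0,"az":0,"hand":1},{"dx":-0.114,"dy":0.827,"dz":0,"ax":0,"ay":0,"az":0,"hand":1}]'
python3 - <<'E'
from h import *
np.set_printoptions(precision=1,suppress=True)
st=get_state();p=st["tool_pos"];print(p,st["qpos"])
s=grab("side","s15",(180,270,90,190),6);tip=p-[0,0,112];print((proj(s,tip)-[180,90])*6,(proj(s,[587.5,284.4,100])-[180,90])*6)
E
```

```text
time_s: 32.65
tool_pos: [610.9, 119.7, 250.2]
ee_rot: [[-0.561, -0.828, -0.002], [-0.828, 0.561, -0.001], [0.002, 0.001, -1.0]]
contact_force: [0.7, -0.1, -0.4]
grip_width: 0.228
time_s: 33.35
tool_pos: [588.9, 281.7, 251.1]
ee_rot: [[-0.565, -0.825, -0.001], [-0.825, 0.565, -0.001], [0.001, 0.0, -1.0]]
contact_force: [-0.5, -0.2, -1.8]
grip_width: 0.228
[588.9 281.7 251.1] [ 0.7  0.4  0.1  0.  -1.2  0.3]
[276.8 230.4] [276.9 299.4]
```

View pics/s15.png

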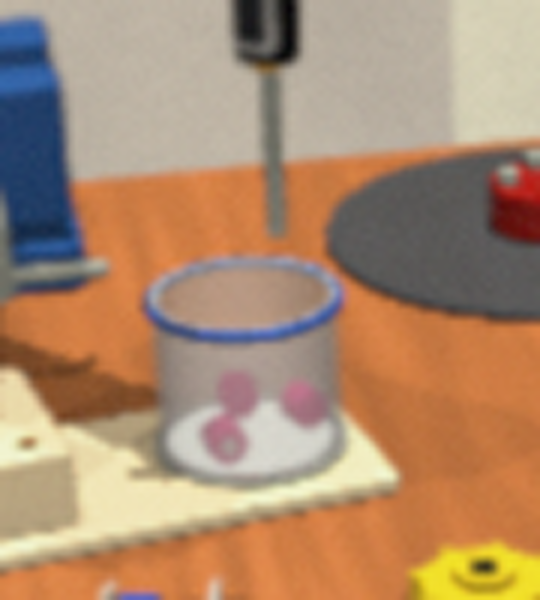

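The rod tip is at crop (277,236), above the free part of the jar floor; the beads are at (238,393), (226,438) and (304,403). Descend.

```bash
python3 -m jog '[{"dx":-0.007,"dy":0.013,"dz":-0.1,"ax":0,"ay":0,"az":0,"hand":1},{"dx":-0.007,"dy":0.013,"dz":-0.25,"ax":0,"ay":0,"az":0,"hand":1},{"dx":-0.007,"dy":0.013,"dz":-0.4,"ax":0,"ay":0,"az":0,"hand":1},{"dx":-0.007,"dy":0.013,"dz":-0.5,"ax":0,"ay":0,"az":0,"hand":1},{"dx":-0.007,"dy":0.013,"dz":-0.56,"ax":0,"ay":0,"az":0,"hand":1},{"dx":-0.007,"dy":0.013,"dz":-0.59,"ax":0,"ay":0,"az":0,"hand":1},{"dx":-0.007,"dy":0.013,"dz":-0.59,"ax":0,"ay":0,"az":0,"hand":1},{"dx":-0.007,"dy":0.013,"dz":-0.59,"ax":0,"ay":0,"az":0,"hand":1}]'
python3 - <<'E'
from h import *
p=get_state()["tool_pos"];c=np.array([573,306]);d=p[:2]-c;print(p,d,np.hypot(*d))
a0=np.arctan2(d[1],d[0]);R=26;k=np.array([np.cos(a0),np.sin(a0)])*R
for i in range(1,11):
    a=a0+i*np.radians(36);print(i,((np.array([np.cos(a),np.sin(a)])*R-k)/200).round(3))
E
```

```text
time_s: 34.2
tool_pos: [587.7, 286.7, 134.6]
ee_rot: [[-0.563, -0.827, 0.002], [-0.827, 0.563, 0.001], [-0.002, -0.001, -1.0]]
contact_force: [0.2, -0.7, -0.8]
grip_width: 0.227
[587.68825371 286.66133734 134.61208932] [ 14.68825371 -19.33866266] 24.284329731890878
1 [0.046 0.066]
2 [0.044 0.146]
3 [-0.004  0.21 ]
4 [-0.081  0.233]
5 [-0.157  0.207]
6 [-0.203  0.141]
7 [-0.201  0.061]
8 [-0.153 -0.003]
9 [-0.076 -0.026]
10 [0. 0.]
```

```bash
python3 -m jog '[{"dx":0.028,"dy":0.029,"dz":0,"ax":0,"ay":0,"az":0,"hand":1},{"dx":0.046,"dy":0.066,"dz":0,"ax":0,"ay":0,"az":0,"hand":1},{"dx":0.051,"dy":0.106,"dz":0,"ax":0,"ay":0,"az":0,"hand":1},{"dx":0.044,"dy":0.146,"dz":0,"ax":0,"ay":0,"az":0,"hand":1},{"dx":0.025,"dy":0.182,"dz":0,"ax":0,"ay":0,"az":0,"hand":1},{"dx":-0.004,"dy":0.21,"dz":0,"ax":0,"ay":0,"az":0,"hand":1},{"dx":-0.041,"dy":0.228,"dz":0,"ax":0,"ay":0,"az":0,"hand":1},{"dx":-0.081,"dy":0.233,"dz":0,"ax":0,"ay":0,"az":0,"hand":1},{"dx":-0.121,"dy":0.226,"dz":0,"ax":0,"ay":0,"az":0,"hand":1},{"dx":-0.157,"dy":0.207,"dz":0,"ax":0,"ay":0,"az":0,"hand":1}]'
python3 -m jog '[{"dx":-0.028,"dy":-0.029,"dz":0,"ax":0,"ay":0,"az":0,"hand":1},{"dx":-0.046,"dy":-0.066,"dz":0,"ax":0,"ay":0,"az":0,"hand":1},{"dx":-0.051,"dy":-0.106,"dz":0,"ax":0,"ay":0,"az":0,"hand":1},{"dx":-0.044,"dy":-0.146,"dz":0,"ax":0,"ay":0,"az":0,"hand":1},{"dx":-0.025,"dy":-0.182,"dz":0,"ax":0,"ay":0,"az":0,"hand":1},{"dx":0.004,"dy":-0.21,"dz":0,"ax":0,"ay":0,"az":0,"hand":1},{"dx":0.041,"dy":-0.228,"dz":0,"ax":0,"ay":0,"az":0,"hand":1},{"dx":0.081,"dy":-0.233,"dz":0,"ax":0,"ay":0,"az":0,"hand":1},{"dx":0.121,"dy":-0.226,"dz":0,"ax":0,"ay":0,"az":0,"hand":1},{"dx":0.157,"dy":-0.207,"dz":0,"ax":0,"ay":0,"az":0,"hand":1}]'
python3 - <<'E'
from h import *
s=grab("side","s16",(180,270,90,190),6)
E
```

```text
time_s: 35.2
tool_pos: [555.3, 328.8, 133.4]
ee_rot: [[-0.562, -0.827, 0.001], [-0.827, 0.562, 0.001], [-0.002, -0.0, -1.0]]
contact_force: [-0.6, 0.2, -0.7]
grip_width: 0.222
time_s: 36.2
tool_pos: [586.2, 285.5, 132.4]
ee_rot: [[-0.564, -0.826, -0.004], [-0.826, 0.564, -0.002], [0.004, 0.002, -1.0]]
contact_force: [-5.4, 1.0, 0.2]
grip_width: 0.222
```

View pics/s16.png

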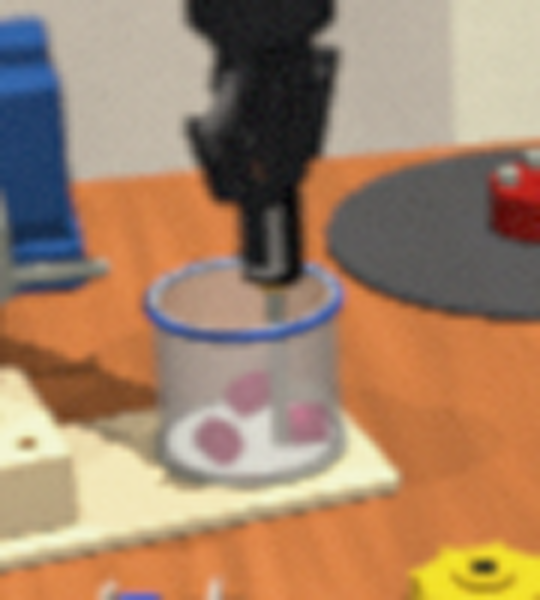

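The rod foot is near the floor at (282,440) and the beads have moved. Three more circles.

```bash

python3 -m jog '[{"dx":0.028,"dy":0.029,"dz":0,"ax":0,"ay":0,"az":0,"hand":1},{"dx":0.046,"dy":0.066,"dz":0,"ax":0,"ay":0,"az":0,"hand":1},{"dx":0.051,"dy":0.106,"dz":0,"ax":0,"ay":0,"az":0,"hand":1},{"dx":0.044,"dy":0.146,"dz":0,"ax":0,"ay":0,"az":0,"hand":1},{"dx":0.025,"dy":0.182,"dz":0,"ax":0,"ay":0,"az":0,"hand":1},{"dx":-0.004,"dy":0.21,"dz":0,"ax":0,"ay":0,"az":0,"hand":1},{"dx":-0.041,"dy":0.228,"dz":0,"ax":0,"ay":0,"az":0,"hand":1},{"dx":-0.081,"dy":0.233,"dz":0,"ax":0,"ay":0,"az":0,"hand":1},{"dx":-0.121,"dy":0.226,"dz":0,"ax":0,"ay":0,"az":0,"hand":1},{"dx":-0.157,"dy":0.207,"dz":0,"ax":0,"ay":0,"az":0,"hand":1}]' | grep -E "pos|force"
python3 -m jog '[{"dx":-0.028,"dy":-0.029,"dz":0,"ax":0,"ay":0,"az":0,"hand":1},{"dx":-0.046,"dy":-0.066,"dz":0,"ax":0,"ay":0,"az":0,"hand":1},{"dx":-0.051,"dy":-0.106,"dz":0,"ax":0,"ay":0,"az":0,"hand":1},{"dx":-0.044,"dy":-0.146,"dz":0,"ax":0,"ay":0,"az":0,"hand":1},{"dx":-0.025,"dy":-0.182,"dz":0,"ax":0,"ay":0,"az":0,"hand":1},{"dx":0.004,"dy":-0.21,"dz":0,"ax":0,"ay":0,"az":0,"hand":1},{"dx":0.041,"dy":-0.228,"dz":0,"ax":0,"ay":0,"az":0,"hand":1},{"dx":0.081,"dy":-0.233,"dz":0,"ax":0,"ay":0,"az":0,"hand":1},{"dx":0.121,"dy":-0.226,"dz":0,"ax":0,"ay":0,"az":0,"hand":1},{"dx":0.157,"dy":-0.207,"dz":0,"ax":0,"ay":0,"az":0,"hand":1}]' | grep -E "pos|force"
python3 -m jog '[{"dx":0.028,"dy":0.029,"dz":0,"ax":0,"ay":0,"az":0,"hand":1},{"dx":0.046,"dy":0.066,"dz":0,"ax":0,"ay":0,"az":0,"hand":1},{"dx":0.051,"dy":0.106,"dz":0,"ax":0,"ay":0,"az":0,"hand":1},{"dx":0.044,"dy":0.146,"dz":0,"ax":0,"ay":0,"az":0,"hand":1},{"dx":0.025,"dy":0.182,"dz":0,"ax":0,"ay":0,"az":0,"hand":1},{"dx":-0.004,"dy":0.21,"dz":0,"ax":0,"ay":0,"az":0,"hand":1},{"dx":-0.041,"dy":0.228,"dz":0,"ax":0,"ay":0,"az":0,"hand":1},{"dx":-0.081,"dy":0.233,"dz":0,"ax":0,"ay":0,"az":0,"hand":1},{"dx":-0.121,"dy":0.226,"dz":0,"ax":0,"ay":0,"az":0,"hand":1},{"dx":-0.157,"dy":0.207,"dz":0,"ax":0,"ay":0,"az":0,"hand":1}]' | grep -E "pos|force"
python3 -m jog '[{"dx":-0.028,"dy":-0.029,"dz":0,"ax":0,"ay":0,"az":0,"hand":1},{"dx":-0.046,"dy":-0.066,"dz":0,"ax":0,"ay":0,"az":0,"hand":1},{"dx":-0.051,"dy":-0.106,"dz":0,"ax":0,"ay":0,"az":0,"hand":1},{"dx":-0.044,"dy":-0.146,"dz":0,"ax":0,"ay":0,"az":0,"hand":1},{"dx":-0.025,"dy":-0.182,"dz":0,"ax":0,"ay":0,"az":0,"hand":1},{"dx":0.004,"dy":-0.21,"dz":0,"ax":0,"ay":0,"az":0,"hand":1},{"dx":0.041,"dy":-0.228,"dz":0,"ax":0,"ay":0,"az":0,"hand":1},{"dx":0.081,"dy":-0.233,"dz":0,"ax":0,"ay":0,"az":0,"hand":1},{"dx":0.121,"dy":-0.226,"dz":0,"ax":0,"ay":0,"az":0,"hand":1},{"dx":0.157,"dy":-0.207,"dz":0,"ax":0,"ay":0,"az":0,"hand":1}]' | grep -E "pos|force"
python3 -m jog '[{"dx":0.028,"dy":0.029,"dz":0,"ax":0,"ay":0,"az":0,"hand":1},{"dx":0.046,"dy":0.066,"dz":0,"ax":0,"ay":0,"az":0,"hand":1},{"dx":0.051,"dy":0.106,"dz":0,"ax":0,"ay":0,"az":0,"hand":1},{"dx":0.044,"dy":0.146,"dz":0,"ax":0,"ay":0,"az":0,"hand":1},{"dx":0.025,"dy":0.182,"dz":0,"ax":0,"ay":0,"az":0,"hand":1},{"dx":-0.004,"dy":0.21,"dz":0,"ax":0,"ay":0,"az":0,"hand":1},{"dx":-0.041,"dy":0.228,"dz":0,"ax":0,"ay":0,"az":0,"hand":1},{"dx":-0.081,"dy":0.233,"dz":0,"ax":0,"ay":0,"az":0,"hand":1},{"dx":-0.121,"dy":0.226,"dz":0,"ax":0,"ay":0,"az":0,"hand":1},{"dx":-0.157,"dy":0.207,"dz":0,"ax":0,"ay":0,"az":0,"hand":1}]' | grep -E "pos|force"
python3 -m jog '[{"dx":-0.028,"dy":-0.029,"dz":0,"ax":0,"ay":0,"az":0,"hand":1},{"dx":-0.046,"dy":-0.066,"dz":0,"ax":0,"ay":0,"az":0,"hand":1},{"dx":-0.051,"dy":-0.106,"dz":0,"ax":0,"ay":0,"az":0,"hand":1},{"dx":-0.044,"dy":-0.146,"dz":0,"ax":0,"ay":0,"az":0,"hand":1},{"dx":-0.025,"dy":-0.182,"dz":0,"ax":0,"ay":0,"az":0,"hand":1},{"dx":0.004,"dy":-0.21,"dz":0,"ax":0,"ay":0,"az":0,"hand":1},{"dx":0.041,"dy":-0.228,"dz":0,"ax":0,"ay":0,"az":0,"hand":1},{"dx":0.081,"dy":-0.233,"dz":0,"ax":0,"ay":0,"az":0,"hand":1},{"dx":0.121,"dy":-0.226,"dz":0,"ax":0,"ay":0,"az":0,"hand":1},{"dx":0.157,"dy":-0.207,"dz":0,"ax":0,"ay":0,"az":0,"hand":1}]' | grep -E "pos|force"
python3 -m jog '[{"dx":0,"dy":0,"dz":0,"ax":0,"ay":0,"az":0,"hand":1},{"dx":0,"dy":0,"dz":0.2,"ax":0,"ay":0,"az":0,"hand":1},{"dx":0,"dy":0,"dz":0.4,"ax":0,"ay":0,"az":0,"hand":1},{"dx":0,"dy":0,"dz":0.6,"ax":0,"ay":0,"az":0,"hand":1},{"dx":0,"dy":0,"dz":0.6,"ax":0,"ay":0,"az":0,"hand":1}]'
```

```text
tool_pos: [554.6, 327.8, 133.5]
contact_force: [-0.6, -1.0, -0.0]
tool_pos: [587.8, 286.9, 133.3]
contact_force: [-0.6, -0.3, -1.0]
tool_pos: [555.6, 328.6, 134.0]
contact_force: [-0.5, -0.2, -1.2]
tool_pos: [587.3, 286.8, 132.9]
contact_force: [-2.6, 0.7, -1.5]
tool_pos: [555.8, 328.8, 133.4]
contact_force: [0.4, 0.3, -0.1]
tool_pos: [586.0, 286.8, 132.3]
contact_force: [-4.1, 1.6, -1.6]
time_s: 42.75
tool_pos: [590.4, 287.9, 261.6]
ee_rot: [[-0.561, -0.827, 0.014], [-0.827, 0.562, 0.007], [-0.014, -0.008, -1.0]]
contact_force: [0.4, 0.8, -0.8]
grip_width: 0.227
```

```bash

python3 -m jog '[{"dx":0.13,"dy":-0.85,"dz":0,"ax":0,"ay":0,"az":0,"hand":1},{"dx":0.13,"dy":-0.85,"dz":0,"ax":0,"ay":0,"az":0,"hand":1},{"dx":0.13,"dy":-0.85,"dz":0,"ax":0,"ay":0,"az":0,"hand":1},{"dx":0.13,"dy":-0.85,"dz":0,"ax":0,"ay":0,"az":0,"hand":1},{"dx":0.13,"dy":-0.85,"dz":0,"ax":0,"ay":0,"az":0,"hand":1}]' | grep pos
python3 -m jog '[{"dx":0.13,"dy":-0.85,"dz":0,"ax":0,"ay":0,"az":0,"hand":1},{"dx":0.13,"dy":-0.85,"dz":0,"ax":0,"ay":0,"az":0,"hand":1},{"dx":0.13,"dy":-0.85,"dz":0,"ax":0,"ay":0,"az":0,"hand":1},{"dx":0.13,"dy":-0.85,"dz":0,"ax":0,"ay":0,"az":0,"hand":1},{"dx":0.13,"dy":-0.85,"dz":0,"ax":0,"ay":0,"az":0,"hand":1}]' | grep pos
python3 -m jog '[{"dx":0.13,"dy":-0.8,"dz":0,"ax":0,"ay":0,"az":0,"hand":1},{"dx":0.13,"dy":-0.8,"dz":0,"ax":0,"ay":0,"az":0,"hand":1},{"dx":0.13,"dy":-0.8,"dz":0,"ax":0,"ay":0,"az":0,"hand":1},{"dx":0.13,"dy":-0.8,"dz":0,"ax":0,"ay":0,"az":0,"hand":1},{"dx":0.13,"dy":-0.8,"dz":0,"ax":0,"ay":0,"az":0,"hand":1},{"dx":0.13,"dy":-0.8,"dz":0,"ax":0,"ay":0,"az":0,"hand":1}]'
```

```text
tool_pos: [613.4, 113.2, 253.4]
tool_pos: [639.4, -55.9, 252.8]
time_s: 44.35
tool_pos: [665.1, -212.0, 252.9]
ee_rot: [[-0.562, -0.827, -0.0], [-0.827, 0.562, 0.0], [-0.0, 0.001, -1.0]]
contact_force: [-0.5, -0.6, -1.1]
grip_width: 0.228
```

```bash

python3 -m jog '[{"dx":0.004,"dy":-0.057,"dz":-0.1,"ax":0,"ay":0,"az":0,"hand":1},{"dx":0.004,"dy":-0.057,"dz":-0.2,"ax":0,"ay":0,"az":0,"hand":1},{"dx":0.004,"dy":-0.057,"dz":-0.23,"ax":0,"ay":0,"az":0,"hand":1},{"dx":0.004,"dy":-0.057,"dz":-0.23,"ax":0,"ay":0,"az":0,"hand":1},{"dx":0.004,"dy":-0.057,"dz":-0.23,"ax":0,"ay":0,"az":0,"hand":1}]'
python3 - <<'E'
from h import *
s=grab("side","s17",(265,335,160,285),6)
p=get_state()["tool_pos"];print(p,(proj(s,p-[0,0,112])-[265,160])*6,(proj(s,[665,-222,84])-[265,160])*6)
E
```

```text
time_s: 44.85
tool_pos: [666.4, -223.9, 208.7]
ee_rot: [[-0.561, -0.828, 0.002], [-0.828, 0.561, -0.001], [-0.0, -0.002, -1.0]]
contact_force: [0.5, 0.3, -0.7]
grip_width: 0.226
[ 666.52290165 -224.19113707  208.99324561] [190.39228678 400.83685349] [183.96548462 427.04640388]
```

View pics/s17.png

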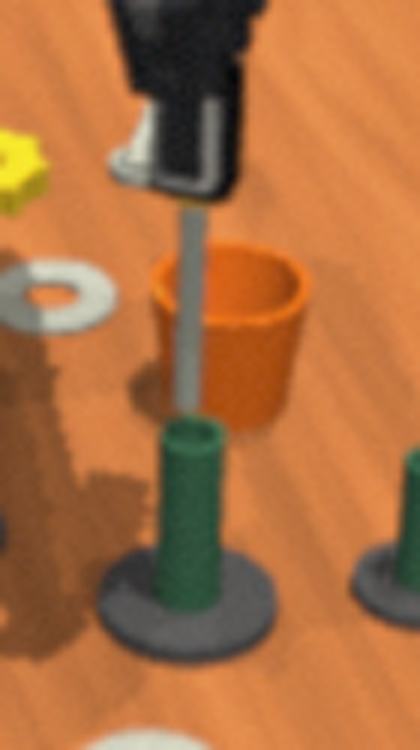

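The rod tip at (188,408) is about 2 mm to the left of the tube mouth's centre at (194,432). I'll correct by +2 mm in x and insert.

```bash

python3 -m jog '[{"dx":0.01,"dy":0,"dz":0,"ax":0,"ay":0,"az":0,"hand":1},{"dx":0.01,"dy":0,"dz":-0.05,"ax":0,"ay":0,"az":0,"hand":1},{"dx":0.01,"dy":0,"dz":-0.09,"ax":0,"ay":0,"az":0,"hand":1},{"dx":0.01,"dy":0,"dz":-0.12,"ax":0,"ay":0,"az":0,"hand":1},{"dx":0.01,"dy":0,"dz":-0.15,"ax":0,"ay":0,"az":0,"hand":1},{"dx":0.01,"dy":0,"dz":-0.15,"ax":0,"ay":0,"az":0,"hand":1}]'
```

```text
time_s: 45.5
tool_pos: [667.0, -224.8, 175.6]
ee_rot: [[-0.563, -0.827, -0.003], [-0.827, 0.563, 0.001], [0.001, 0.003, -1.0]]
contact_force: [-1.2, -0.2, -1.6]
grip_width: 0.226
```

```bash

python3 -m jog '[{"dx":0,"dy":0,"dz":-0.06,"ax":0,"ay":0,"az":0,"hand":1},{"dx":0,"dy":0,"dz":-0.13,"ax":0,"ay":0,"az":0,"hand":1},{"dx":0,"dy":0,"dz":-0.2,"ax":0,"ay":0,"az":0,"hand":1},{"dx":0,"dy":0,"dz":-0.24,"ax":0,"ay":0,"az":0,"hand":1},{"dx":0,"dy":0,"dz":-0.26,"ax":0,"ay":0,"az":0,"hand":1},{"dx":0,"dy":0,"dz":-0.265,"ax":0,"ay":0,"az":0,"hand":1},{"dx":0,"dy":0,"dz":-0.265,"ax":0,"ay":0,"az":0,"hand":1}]'
```

```text
time_s: 46.2
tool_pos: [668.0, -225.0, 124.5]
ee_rot: [[-0.563, -0.827, 0.001], [-0.827, 0.563, -0.0], [-0.0, -0.001, -1.0]]
contact_force: [0.6, 0.0, -1.5]
grip_width: 0.23
```

```bash

python3 -m jog '[{"dx":0,"dy":0,"dz":-0.01,"ax":0,"ay":0,"az":0,"hand":1},{"dx":0,"dy":0,"dz":-0.018,"ax":0,"ay":0,"az":0,"hand":1},{"dx":0,"dy":0,"dz":-0.018,"ax":0,"ay":0,"az":0,"hand":1}]'
python3 -m jog '[{"dx":0,"dy":0,"dz":0,"ax":0,"ay":0,"az":0,"hand":0.3},{"dx":0,"dy":0,"dz":0,"ax":0,"ay":0,"az":0,"hand":-0.3},{"dx":0,"dy":0,"dz":0,"ax":0,"ay":0,"az":0,"hand":-0.3},{"dx":0,"dy":0,"dz":0,"ax":0,"ay":0,"az":0,"hand":-0.3},{"dx":0,"dy":0,"dz":0.2,"ax":0,"ay":0,"az":0,"hand":-0.3},{"dx":0,"dy":0,"dz":0.45,"ax":0,"ay":0,"az":0,"hand":-0.3},{"dx":0,"dy":0,"dz":0.7,"ax":0,"ay":0,"az":0,"hand":-0.3},{"dx":0,"dy":0,"dz":0.7,"ax":0,"ay":0,"az":0,"hand":-0.3}]'
python3 -m jog '[{"dx":-0.6,"dy":1,"dz":0,"ax":0,"ay":0,"az":0,"hand":1},{"dx":-0.6,"dy":1,"dz":0,"ax":0,"ay":0,"az":0,"hand":1},{"dx":-0.6,"dy":1,"dz":0,"ax":0,"ay":0,"az":0,"hand":1},{"dx":-0.6,"dy":1,"dz":0,"ax":0,"ay":0,"az":0,"hand":1},{"dx":-0.6,"dy":1,"dz":0,"ax":0,"ay":0,"az":0,"hand":1}]'
python3 - <<'E'
from h import *
np.set_printoptions(precision=1,suppress=True)
s=grab("side");t=grab("top")
a=cv2.resize(s["img"][110:270,150:350,::-1],(800,600*640//600),interpolation=2)
cv2.imwrite("pics/s18.png",cv2.resize(s["img"][120:270,150:350,::-1],(800,600),interpolation=2))
for n in("button_top","scoop_grip","lip","rod_grip","mouth"):
  print(n,[ (d["xy"],round(d["confidence"],2)) for d in finder.spot_point(n,"top")[:2]],[ (d["xy"],round(d["confidence"],2)) for d in finder.spot_point(n,"side")[:2]])
for c,st in blobs(t,(0,200,120),(4,255,255),8):
    if 120<c[0]<160:print("red top",c,st,at(t,c,65))
for c,st in blobs(s,(0,200,120),(4,255,255),8):
    if 140<c[0]<200:print("red side",c,st,at(s,c,65))
E
```

```text
time_s: 46.5
tool_pos: [667.6, -224.9, 120.7]
ee_rot: [[-0.563, -0.827, 0.0], [-0.827, 0.563, 0.0], [-0.0, 0.0, -1.0]]
contact_force: [0.7, -0.2, -1.5]
grip_width: 0.227
time_s: 47.3
tool_pos: [671.1, -226.3, 271.3]
ee_rot: [[-0.562, -0.827, 0.017], [-0.827, 0.562, -0.005], [-0.005, -0.017, -1.0]]
contact_force: [-0.4, -0.4, 0.6]
grip_width: 0.648
time_s: 47.8
tool_pos: [545.9, -22.9, 261.1]
ee_rot: [[-0.562, -0.827, 0.001], [-0.827, 0.562, 0.001], [-0.001, -0.0, -1.0]]
contact_force: [0.1, 0.5, -0.2]
grip_width: -0.001
button_top [] [([291.5, 177.5], 0.73), ([170.4, 153.6], 0.48)]
scoop_grip [([246.6, 233.2], 0.58)] [([202.3, 199.2], 0.89)]
lip [([128.4, 184.6], 0.61)] [([205.0, 194.0], 0.97), ([290.1, 293.2], 0.44)]
rod_grip [([318.1, 158.7], 0.55)] [([296.9, 216.9], 0.9)]
mouth [([120.9, 198.8], 0.59)] [([221.1, 136.6], 0.97)]
red side [170.7, 154.7] [167, 152, 8, 6, 43] [413.9 294.8  65. ]
```

View pics/s18.png

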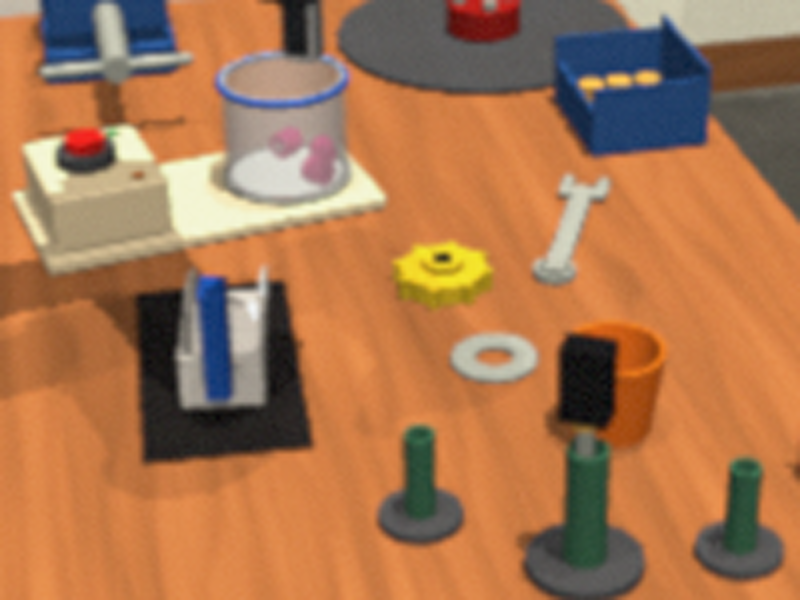

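The side view shows the rod in the large holder at (588,380), the empty scoop on the mat at (220,350) and three beads in the jar near (305,155). Now the button.

```bash
python3 - <<'E'
from h import *
np.set_printoptions(precision=1,suppress=True)
s=grab("side");t=grab("top")
print(tri(t,(137.3,255.0),s,(170.6,154.5)))
for z in(68,72,76):print(z,at(t,(137.3,255.0),z),at(s,(170.6,154),z))
print(get_state()["tool_pos"],get_state()["qpos"])
E
python3 -m jog '[{"dx":-0.66,"dy":0.75,"dz":0,"ax":0,"ay":0,"az":0,"hand":1},{"dx":-0.66,"dy":0.75,"dz":0,"ax":0,"ay":0,"az":0,"hand":1},{"dx":-0.66,"dy":0.75,"dz":0,"ax":0,"ay":0,"az":0,"hand":1},{"dx":-0.66,"dy":0.75,"dz":0,"ax":0,"ay":0,"az":0,"hand":1},{"dx":-0.66,"dy":0.75,"dz":0,"ax":0,"ay":0,"az":0,"hand":1},{"dx":-0.66,"dy":0.75,"dz":0,"ax":0,"ay":0,"az":0,"hand":1}]'
```

```text
(array([413.9, 274.1,  75.2]), np.float64(0.737952208437583))
68 [413.5 276.2  68. ] [413.8 293.5  68. ]
72 [413.9 275.   72. ] [413.8 284.8  72. ]
76 [414.3 273.8  76. ] [413.7 276.1  76. ]
[547.8 -25.3 260.5] [ 0.2  0.2 -0.2  0.  -1.2  0.7]
time_s: 49.1
tool_pos: [415.3, 126.0, 261.2]
ee_rot: [[-0.56, -0.828, 0.001], [-0.828, 0.56, 0.001], [-0.001, -0.001, -1.0]]
contact_force: [0.4, 0.6, -0.4]
grip_width: 0.001
```

```bash
python3 -m jog '[{"dx":-0.006,"dy":0.742,"dz":-0.1,"ax":0,"ay":0,"az":0,"hand":1},{"dx":-0.006,"dy":0.742,"dz":-0.2,"ax":0,"ay":0,"az":0,"hand":1},{"dx":-0.006,"dy":0.742,"dz":-0.4,"ax":0,"ay":0,"az":0,"hand":1},{"dx":-0.006,"dy":0.742,"dz":-0.6,"ax":0,"ay":0,"az":0,"hand":1},{"dx":-0.006,"dy":0.742,"dz":-0.78,"ax":0,"ay":0,"az":0,"hand":1},{"dx":-0.006,"dy":0.742,"dz":-0.78,"ax":0,"ay":0,"az":0,"hand":1},{"dx":-0.006,"dy":0.742,"dz":-0.78,"ax":0,"ay":0,"az":0,"hand":1},{"dx":-0.006,"dy":0.742,"dz":-0.78,"ax":0,"ay":0,"az":0,"hand":1}]'
python3 - <<'E'
from h import *
s=grab("side","s19",(130,230,90,190),6)
E
```

```text
time_s: 49.9
tool_pos: [416.5, 274.1, 107.2]
ee_rot: [[-0.563, -0.826, 0.004], [-0.826, 0.563, 0.003], [-0.005, -0.001, -1.0]]
contact_force: [-0.2, 0.4, -0.1]
grip_width: 0.007
```

View pics/s19.png

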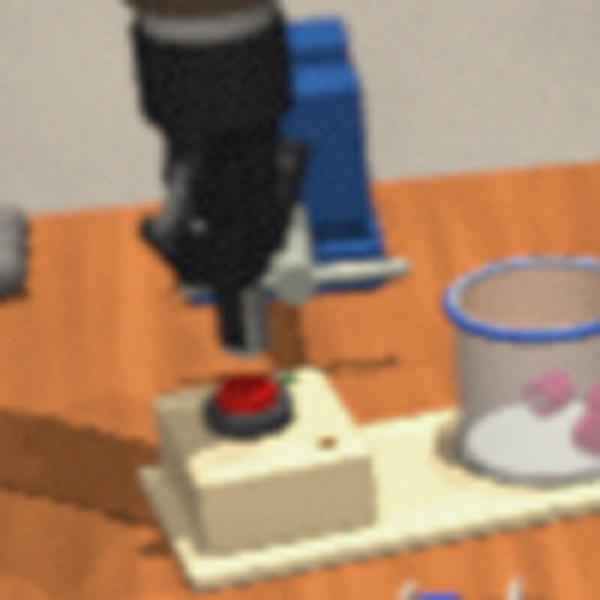

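The closed fingers at (245,350) are right above the button at (248,390). I'll press down in small steps and watch the force.

```bash
python3 -m jog '[{"dx":-0.005,"dy":0,"dz":-0.05,"ax":0,"ay":0,"az":0,"hand":1},{"dx":-0.005,"dy":0,"dz":-0.08,"ax":0,"ay":0,"az":0,"hand":1},{"dx":-0.005,"dy":0,"dz":-0.1,"ax":0,"ay":0,"az":0,"hand":1},{"dx":-0.005,"dy":0,"dz":-0.1,"ax":0,"ay":0,"az":0,"hand":1}]'
python3 -m jog '[{"dx":0,"dy":0,"dz":-0.01,"ax":0,"ay":0,"az":0,"hand":1},{"dx":0,"dy":0,"dz":-0.02,"ax":0,"ay":0,"az":0,"hand":1},{"dx":0,"dy":0,"dz":-0.02,"ax":0,"ay":0,"az":0,"hand":1}]'
```

```text
time_s: 50.35
tool_pos: [413.7, 273.6, 84.9]
ee_rot: [[-0.562, -0.827, 0.001], [-0.827, 0.562, -0.0], [-0.0, -0.0, -1.0]]
contact_force: [0.4, -0.8, 3.7]
grip_width: -0.002
time_s: 50.65
tool_pos: [413.8, 273.7, 83.7]
ee_rot: [[-0.561, -0.828, 0.001], [-0.828, 0.561, -0.0], [-0.001, -0.001, -1.0]]
contact_force: [-6.0, -3.8, 22.8]
grip_width: 0.001
```

The force jumped from 3.7 N to 22.8 N over 1 mm, which is the end stop. Release and retreat.

```bash
python3 - <<'E'
from h import *
s=grab("side")
print([b for b in blobs(s,(0,150,90),(6,255,255),5) if 150<b[0][0]<190])
E
python3 -m jog '[{"dx":0,"dy":0,"dz":0.05,"ax":0,"ay":0,"az":0,"hand":1},{"dx":0,"dy":0,"dz":0.15,"ax":0,"ay":0,"az":0,"hand":1},{"dx":0,"dy":0,"dz":0.4,"ax":0,"ay":0,"az":0,"hand":1},{"dx":0,"dy":0,"dz":0.7,"ax":0,"ay":0,"az":0,"hand":1},{"dx":0,"dy":0,"dz":0.7,"ax":0,"ay":0,"az":0,"hand":1},{"dx":0,"dy":0,"dz":0.7,"ax":0,"ay":0,"az":0,"hand":1},{"dx":0,"dy":0,"dz":0.7,"ax":0,"ay":0,"az":0,"hand":1}]'
python3 - <<'E'
from h import *
s=grab("side","s20",(130,340,90,250),3);t=grab("top")
print([b for b in blobs(s,(0,150,90),(6,255,255),5) if 150<b[0][0]<190])
for f in(s,t):print([(c,st[4],at(f,c,12).round()) for c,st in blobs(f,*MAG,mn=12)])
E
```

```text
[([171.0, 157.0], [166, 155, 10, 4, 23])]
time_s: 51.4
tool_pos: [412.6, 272.9, 219.3]
ee_rot: [[-0.563, -0.826, -0.002], [-0.826, 0.563, -0.001], [0.002, 0.001, -1.0]]
contact_force: [-0.4, -0.6, -0.8]
grip_width: 0.005
[([170.5, 155.0], [166, 152, 10, 7, 58])]
[]
[([130.0, 188.4], 45, array([603., 315.,  12.])), ([121.8, 197.3], 52, array([577., 339.,  12.]))]
```

View pics/s20.png

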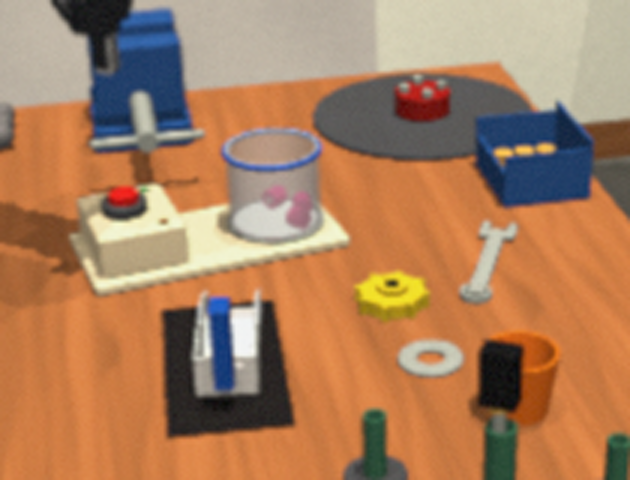

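The final view shows the button up again and everything put away, with no magenta left on the bench in either camera. Handing in.

```bash
python3 -c "
from bench import robot;print(robot.close_job())"
```

```text
the job is handed in; nothing more can be done
None
```

The job is done and handed in at about 51 s of robot time, well under the 210 s limit. No verdict was reported.

**What I did**
- **Beads:** I found three beads on the bench and placed each one in the scoop with the gripper.
- **Pour:** I held the scoop level with its lip about 8 mm inside the jar mouth, by calculation. I then tipped it to about 64° around the lip, and all three beads went in.
- **Scoop:** It went back upright on the mat, about 15 mm from where it started.
- **Stir:** I made four full circles of about 25 mm radius with the rod's foot about 5 mm above the jar floor. The beads moved. I then stood the rod back in the large holder.
- **Button:** I pressed until the force jumped from 3.7 N to 22.8 N, which I took as the end stop, then let go.

**Last checks**
- The final side view showed beads in the jar, the empty scoop on the mat, the rod in its holder and the button back up.
- No magenta showed on the open bench in either camera.
- The largest force I read was 22.8 N, at the button. Forces were read only at the end of each move.

**What failed or disagreed**
- The first move command was refused because of missing fields, and nothing moved.
- My automatic fit of the rod handle's pose did not agree between the two cameras, so I read its angle by hand. The grip held.
- The final top-view colour search saw only two beads. The side views after stirring and before the button press showed three in the jar.
- I viewed about 20 pictures against the budget of 14.

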